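# Book rack brackets into stock at the scanning station

## Task

Book the steel rack brackets into stock one at a time, from the narrowest to the widest of those present: slide the bracket, hole end first, over the station's white deck and under the dark bar until its hole drops over the pin and it lies flat pointing straight at the scanner, then squeeze the scanner's trigger fully home and let it go, and only then draw the bracket out and lay it flat, lengthwise, in an empty bay of the white tray. Leave the tape, jar and carton where they are.

Things in the scene. Friction and masses are not known exactly. Their poses are not given: they have to be found in the camera images.
- pin (a point): fixed scanning station, aluminium base 320 x 110 x 8 mm. This point: on the base's top face (8 mm above the table), at the foot of a fixed upright steel pin, 10 mm diameter, 9 mm high. Axes: x level from the pin towards the scanner's window (the way brackets are slid in), z up. The base is bare from x = -104 to +55 mm but for the pin and the bar's posts
- deck (a point): middle of the top of the station's white lead-in deck, 56 mm long in x, 80 mm wide, level with the pin's top (9 mm above the base's top face); it lies at x = -132 mm from the pin (fills -160 to -104). Same axes as pin
- bar (a point): middle of the underside of the dark hold-down bar that crosses the station 22 mm before the pin (x = -28 to -16 mm), 26 mm above the base's top face; the bar is 8 mm thick and stands on two 12 mm square posts with 80 mm clear between them. Same axes as pin
- squeeze (a point): fixed point to centre the jaws on, from above, closing along its x (axes as pin): 104 mm beyond the pin, 110 mm above the base. The scanner is fixed upside down, head 100 x 62 mm, its top 50 mm below this point; black grip stands up, 26 mm thick, 34 wide, top 34 mm above it, its back 19 mm to +x of it. Grip and trigger: 49 mm across free, 38 squeezed (then centred here)
- trigger_pad (a point): the trigger's outer face at squeezing height: a grey lever 20 mm wide, 8 mm thick, 66 mm long, upright beside the grip on its -x side, hinged at its foot on top of the head (46 mm below this point), leaning 0.24 rad away from the grip when free. The point's z axis is upright when free and leans to +x by the joint's value as it is squeezed
- trigger (a joint): angle of the trigger in rad: 0 free, 0.24 squeezed home against its stop (above 0.17 counts as squeezed). It springs back by itself; it needs about 5 N at first and 10 N at the end
- tray: white tray fixed on the table, 148 x 226 mm, wall height 14 mm, walls and floor 4 mm thick; origin under its centre, z up. Two dividers, as high as the walls, run along its x and split it into three bays, each 140 mm along x and about 70 mm along y, centred at y = -74, 0 and +74 mm. A bracket lies lengthwise in a bay, either way round
- narrow_tab (a point): the narrow steel bracket (may be absent), about 180 g: an L, flat plate 112 x 32 x 5 mm with an upright tab across one end, 5 mm thick, 32 mm wide, top 52 mm above the plate's underside, barcode label on its inner side. This point: where to grip the tab, mid-thickness, mid-width, 38 mm above the underside. Axes: x level from tab to hole, z up. Pinch across x
- narrow_hole (a point): the narrow bracket's round hole, 13.5 mm diameter, through the plate; this point is the hole's centre on the plate's underside, 90 mm from the tab's middle along x, 38 mm below the tab's grip point, 19.5 mm from the plate's free end. Same axes as the tab
- narrow: the same narrow bracket; origin in the middle of the plate's underside, 53.5 mm from the tab's middle, 36.5 mm from the hole
- medium_tab (a point): the medium steel bracket (may be absent), about 240 g: an L, flat plate 112 x 44 x 5 mm with an upright tab across one end, 5 mm thick, 44 mm wide, top 52 mm above the plate's underside, barcode label on its inner side. This point: where to grip the tab, mid-thickness, mid-width, 38 mm above the underside. Axes: x level from tab to hole, z up. Pinch across x
- medium_hole (a point): the medium bracket's round hole, 13.5 mm diameter, through the plate; this point is the hole's centre on the plate's underside, 90 mm from the tab's middle along x, 38 mm below the tab's grip point, 19.5 mm from the plate's free end. Same axes as the tab
- medium: the same medium bracket; origin in the middle of the plate's underside, 53.5 mm from the tab's middle, 36.5 mm from the hole
- wide_tab (a point): the wide steel bracket (may be absent), about 300 g: an L, flat plate 112 x 56 x 5 mm with an upright tab across one end, 5 mm thick, 56 mm wide, top 52 mm above the plate's underside, barcode label on its inner side. This point: where to grip the tab, mid-thickness, mid-width, 38 mm above the underside. Axes: x level from tab to hole, z up. Pinch across x
- wide_hole (a point): the wide bracket's round hole, 13.5 mm diameter, through the plate; this point is the hole's centre on the plate's underside, 90 mm from the tab's middle along x, 38 mm below the tab's grip point, 19.5 mm from the plate's free end. Same axes as the tab
- wide: the same wide bracket; origin in the middle of the plate's underside, 53.5 mm from the tab's middle, 36.5 mm from the hole
- tape: a roll of brown packing tape, 96 mm across, 45 mm high; a bystander to be left where it is; origin at the centre of its underside
- jar: a small amber jar with black lid, 60 mm across, 70 mm high; a bystander to be left where it is; origin at the centre of its underside
- carton: a small cardboard carton, 80 x 120 x 50 mm; a bystander to be left where it is; origin at the centre of its underside
There are look-alikes about, which are no part of the job. What is shaped like the medium but blue or red is not meant.

How it is judged:
On the way, in this order (a step that is already met when the one before it is completed fails the run):
1. the narrow bracket lies flat on the station with its hole over the pin, pointing at the scanner, trigger free (horizontal distance between narrow_hole and pin below 0.004 m and z of narrow_hole in the frame of pin below 0.003 m and angle between narrow_hole's own z axis and vertical below 0.06 rad and angle between the x axis of narrow_hole and the x axis of pin, either way round below 0.25 rad and angle between the z axis of narrow_hole and the z axis of trigger_pad, either way round below 0.08 rad), for 0.2 s.
2. the trigger is squeezed home while the narrow bracket lies seated (horizontal distance between narrow_hole and pin below 0.004 m and z of narrow_hole in the frame of pin below 0.003 m and angle between narrow_hole's own z axis and vertical below 0.06 rad and angle between the x axis of narrow_hole and the x axis of pin, either way round below 0.25 rad and angle between the z axis of narrow_hole and the z axis of trigger_pad, either way round above 0.17 rad), for 0.1 s.
3. the trigger is let go while the narrow bracket is still seated (all of step 1), for 0.1 s.
4. the medium bracket lies flat on the station with its hole over the pin, pointing at the scanner, trigger free (horizontal distance between medium_hole and pin below 0.004 m and z of medium_hole in the frame of pin below 0.003 m and angle between medium_hole's own z axis and vertical below 0.06 rad and angle between the x axis of medium_hole and the x axis of pin, either way round below 0.25 rad and angle between the z axis of medium_hole and the z axis of trigger_pad, either way round below 0.08 rad), for 0.2 s.
5. the trigger is squeezed home while the medium bracket lies seated (horizontal distance between medium_hole and pin below 0.004 m and z of medium_hole in the frame of pin below 0.003 m and angle between medium_hole's own z axis and vertical below 0.06 rad and angle between the x axis of medium_hole and the x axis of pin, either way round below 0.25 rad and angle between the z axis of medium_hole and the z axis of trigger_pad, either way round above 0.17 rad), for 0.1 s.
6. the trigger is let go while the medium bracket is still seated (all of step 4), for 0.1 s.
7. the wide bracket lies flat on the station with its hole over the pin, pointing at the scanner, trigger free (horizontal distance between wide_hole and pin below 0.004 m and z of wide_hole in the frame of pin below 0.003 m and angle between wide_hole's own z axis and vertical below 0.06 rad and angle between the x axis of wide_hole and the x axis of pin, either way round below 0.25 rad and angle between the z axis of wide_hole and the z axis of trigger_pad, either way round below 0.08 rad), for 0.2 s.
8. the trigger is squeezed home while the wide bracket lies seated (horizontal distance between wide_hole and pin below 0.004 m and z of wide_hole in the frame of pin below 0.003 m and angle between wide_hole's own z axis and vertical below 0.06 rad and angle between the x axis of wide_hole and the x axis of pin, either way round below 0.25 rad and angle between the z axis of wide_hole and the z axis of trigger_pad, either way round above 0.17 rad), for 0.1 s.
9. the trigger is let go while the wide bracket is still seated (all of step 7), for 0.1 s.
At the end, for the whole second after the job is handed in: every bracket present lies flat (within 0.06 rad, underside within about 5 mm of the tray's floor) and at rest inside the tray, in a bay of its own, and the trigger is free (below 0.06 rad) (x of narrow_hole in the frame of tray between -0.074 and 0.074 m and y of narrow_hole in the frame of tray between -0.113 and 0.113 m and x of narrow_tab in the frame of tray between -0.074 and 0.074 m and y of narrow_tab in the frame of tray between -0.113 and 0.113 m and z of each of narrow_hole, medium_hole, wide_hole in the frame of tray below 0.009 m and angle between each of narrow_hole, medium_hole, wide_hole's own z axis and vertical below 0.06 rad and linear speed of each of narrow, medium, wide below 0.02 m/s and x of medium_hole in the frame of tray between -0.074 and 0.074 m and y of medium_hole in the frame of tray between -0.113 and 0.113 m and x of medium_tab in the frame of tray between -0.074 and 0.074 m and y of medium_tab in the frame of tray between -0.113 and 0.113 m and x of wide_hole in the frame of tray between -0.074 and 0.074 m and y of wide_hole in the frame of tray between -0.113 and 0.113 m and x of wide_tab in the frame of tray between -0.074 and 0.074 m and y of wide_tab in the frame of tray between -0.113 and 0.113 m and value of joint trigger below 0.06 rad); the robot touches nothing.
It fails at once if the tape is moved more than 4 cm (distance of tape from where it was at the start of the episode above 0.04 m).
It fails at once if the jar is moved more than 4 cm (distance of jar from where it was at the start of the episode above 0.04 m).
It fails at once if the carton is moved more than 4 cm (distance of carton from where it was at the start of the episode above 0.04 m).
Of narrow, medium, wide only 2 to 3 are there at a start; the rules pass over those that are not, and their reading is None.
At some moment in a run one of narrow, medium, wide may be knocked a few centimetres aside while the robot is not near it.
Once in a run the grip may slacken for a moment while it holds something.
It also fails if it takes over 210 s, if anything falls off the work surface, if the arm or the gripper's body presses on something with over 40 N, if the wrist force passes 120 N, or if a joint passes its speed limit or range.

## Robot

A 6-joint arm with a two-finger parallel gripper is mounted at the origin on the work surface. World frame = base frame: x ahead of the robot, y to its left, z up, the work surface at z = 0. Lengths are in m, angles in rad, forces in N, time in s.
With the tool pointing down it reaches from about 0.325 to 0.9 m from the base axis. Payload 3.5 kg.
Tool frame: the origin (TCP) lies at the very end of the fingers, on their centre line; the grasp point (between the pads) lies 19 mm behind it; z points along the fingers, y is the direction in which the jaws open and shut (so a half turn about z gives the same grasp; the last joint's range is limited). The gripper opens to 85 mm and grips with 20 to 120 N. Pads are 22 mm wide; open, the fingers measure 114 mm over their backs; the gripper's body (76 mm by 85 mm) begins 54 mm behind the grasp point. The pads swing forward as they close: fully open they stand 13 mm farther back than shut.
Start: joints at [1.014, 0.276, -0.026, 1.268, 0, 1.467], TCP at [0.274, 0.562, 0.208] pointing down, gripper open.
Joint ranges: [-3.12, 3.12], [-0.85, 1.88], [-1.08, 1.24], [-1.95, 2.15], [-1.57, 1.53], [-3.14, 3.14]. Speed limits (rad/s): [2.57, 2.57, 3.14, 3.14, 3.14, 3.14].

## Interface

Orientations are given as a unit quaternion [w, x, y, z].
In Python, from bench import manip gives the robot as it stands. The module is installed in compiled form; this text tells all that it offers.
- The arm moves only by the shell command python3 -m inch 'ROWS' [OPENING]. ROWS is JSON, a list that holds one entry, the list of rows, each a list of 6 numbers: the shift along the world's x, y, z in mm, then the turn, a rotation vector about the world's x, y, z in degrees. In form: [[[dx, dy, dz, ax, ay, az], ...]]. A call has 1 to 20 rows; each row is the pose to reach, as a shift and turn from the pose commanded when the call began; what a row does not reach only later rows make up. A row lasts 1/12 s, in which the tool goes at most 41.7 mm and 7.16 degrees, less where a joint would pass 70% of its speed; a pose out of reach is approached as far as the arm can. A call with a gripper value outside its range is refused whole. OPENING is the closure, from 0 (fully open) to 1 (shut), set as the call begins (- or left out, the last holds). The fingers move at their own pace and stop on an object; the grip force is fixed at half the most. Time passes only in rows, so rows that repeat a pose let the fingers close. It gives the time, the measured TCP pose, the force and the opening at its end, in the units of the state.
- manip.state(): the state, without advancing time (a new reading comes with each control period).
- manip.camera(name): name is "scene" or "top" or "wrist"; returns a dict with "color" (480x640x3 uint8, blue, green, red), "z_map" (480x640 float32, m along the optical axis (not along the pixel's ray), 0 where there is no reading), "camera_matrix" (3x3 intrinsics, pixels), "R" (3x3) and "t" (3): a world point X has camera coordinates R X + t. Camera axes: x right, y down, z forward; pixel columns grow to the right and rows downward; lengths in m; the calibration is good to about 2 mm. A picture is of the moment at which its call begins.
- manip.job_done(): hands the job in, once; it reports no verdict.
The state is a dict: "time": time; "joints": joint angles; "dq": joint speeds; "joint_torque": joint torques, N m; "position": TCP position; "ee_rot": TCP orientation; "contact_force": force on the tool from outside, world axes, zero at the start; "torque": the same for the moment, N m; "grip_width": opening from 0.0 (shut) to 1.0 (fully open).
Only numpy, scipy, OpenCV 4.12 (cv2) and the standard library are available. Lean on these libraries where they do the work, as an engineer would, in place of code of your own. Each camera call takes 0.05 s, during which the arm holds its last target. There are 200 camera calls.

## Working session

There is one attempt and no reset: what is moved stays moved. The work goes in short steps, Python scripts to look and compute and a shell command to move; the robot and the scene stay as the last step left them, time stands still between calls to the robot, and variables do not carry over. Pictures are saved under pics/ and viewed, about 12 in all and at most 16, crops included, and the job is handed in when it is done.

```bash
mkdir -p pics; ls; cat > h.py <<'E'
import numpy as np, cv2
from bench import manip
def cam(n):
    c=manip.camera(n); K=np.array(c["camera_matrix"]);R=np.array(c["R"]);t=np.array(c["t"]).ravel()
    return c["color"],c["z_map"],K,R,t
def cloud(z,K,R,t):
    v,u=np.mgrid[0:480,0:640]
    P=np.stack([(u-K[0,2])/K[0,0]*z,(v-K[1,2])/K[1,1]*z,z],-1)
    return (P-t)@R
def ray(u,v,h,K,R,t):
    d=R.T@np.array([(u-K[0,2])/K[0,0],(v-K[1,2])/K[1,1],1.]); o=-R.T@t
    return o+d*(h-o[2])/d[2]
E
python3 - <<'E'
from h import *
print(manip.state())
for n in ("scene","top"):
    c,z,K,R,t=cam(n); cv2.imwrite(f"pics/{n}0.png",c); np.savez(f"{n}0.npz",c=c,z=z,K=K,R=R,t=t); print(n,-R.T@t,K[0,0], R[2])
E
```

```text
pics
{'time': 0.0, 'joints': array([ 1.01362114e+00,  2.77154732e-01, -2.79282325e-02,  1.26801730e+00,
       -1.74031809e-05,  1.46742730e+00]), 'dq': array([-0.00083378,  0.00127797, -0.00021473,  0.00200061, -0.00031673,
        0.00051789]), 'joint_torque': array([ 2.29429716e-03, -4.45510232e+01,  2.95200634e+01,  1.63001299e-02,
       -6.26608380e-05, -4.69166807e-06]), 'position': array([0.27353168, 0.5610067 , 0.20682399]), 'ee_rot': array([-3.65352218e-04,  2.24960910e-01,  9.74367108e-01, -1.09253021e-03]), 'contact_force': array([ 0.19711753,  0.32902729, -0.19448074]), 'torque': array([ 0.01336481,  0.00810526, -0.00414532]), 'grip_width': 1.004784500034296}
scene [ 1.30856778 -0.26472642  0.93067849] 487.28612080021355 [-0.66051606  0.23455723 -0.71323309]
top [ 0.41409522 -0.02642482  1.36041128] 486.3423536984178 [ 0.10437624  0.00150242 -0.99453675]
```

View pics/top0.png

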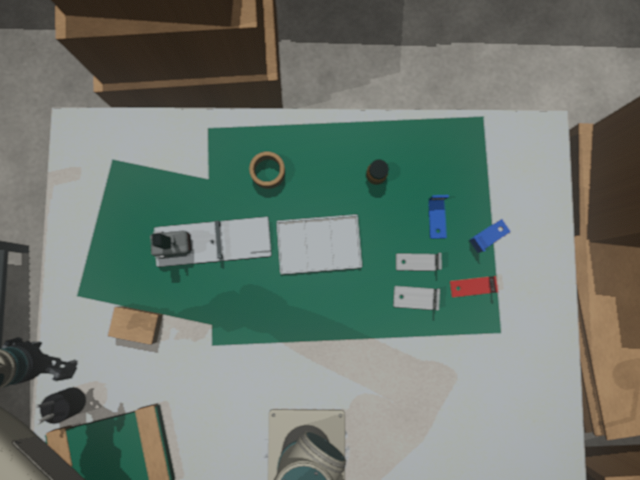

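View pics/scene0.png

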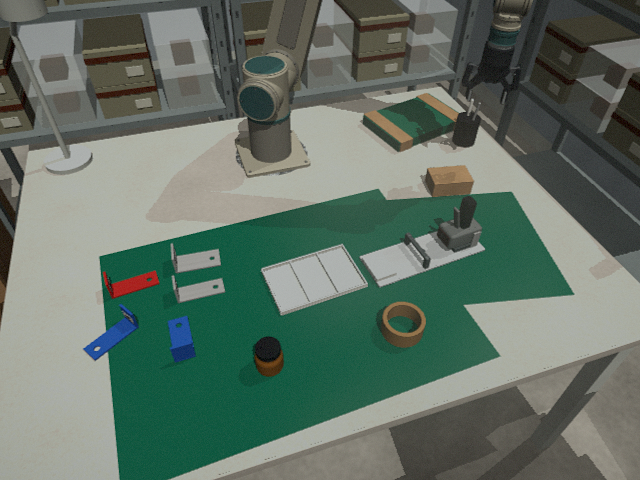

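The top view shows two grey brackets at about (418,262) and (416,298), with their tabs to the right and holes to the left. The tray is at (319,244), the deck at (250,238), the bar at (219,242), the pin at (212,242) and the scanner at (170,243). The scene view agrees, and the blue and red look-alikes are separate from the grey pair. Next I measure.

```bash
python3 - <<'E'
from h import *
d=np.load("top0.npz");c,z,K,R,t=[d[k] for k in "czKRt"]
P=cloud(z,K,R,t); hsv=cv2.cvtColor(c,cv2.COLOR_BGR2HSV)
g=((hsv[...,1]<60)&(hsv[...,2]>90)).astype(np.uint8)
print("mat z",np.median(P[300:320,330:380,2]), "px/m", K[0,0]/1.36)
for nm,(u0,u1,v0,v1),h in (("brA",(388,446,246,276),.005),("brB",(386,445,280,316),.005),("tray",(270,368,208,280),.014),("station",(145,274,210,275),.008),("deck",(222,274,210,266),.017)):
    m=np.zeros_like(g);m[v0:v1,u0:u1]=g[v0:v1,u0:u1]
    n,l,s,ce=cv2.connectedComponentsWithStats(m); k=1+np.argmax(s[1:,4]); 
    cs,_=cv2.findContours((l==k).astype(np.uint8),cv2.RETR_EXTERNAL,cv2.CHAIN_APPROX_NONE)
    q=np.array([ray(*p[0],h,K,R,t)[:2] for p in max(cs,key=cv2.contourArea)],np.float32)*1000
    r=cv2.minAreaRect(q); print(nm,s[k],"rect",np.round(r[0],1),np.round(r[1],1),round(r[2],1),"z",np.round(np.percentile(P[l==k][:,2],[5,50,95]),4))
big=cv2.resize(c[210:330,380:520],None,fx=5,fy=5,interpolation=cv2.INTER_CUBIC)
big2=cv2.resize(c[205:285,140:280],None,fx=5,fy=5,interpolation=cv2.INTER_CUBIC)
cv2.imwrite("pics/crop.png",cv2.resize(np.vstack([big,big2]),None,fx=.6,fy=.6))
E
```

```text
mat z -0.001166715507500662 px/m 357.6046718370719
brA [396 253  40  18 681] rect [ 505.2 -302.7] [ 47.5 109.6] 0.4 z [-0.0025  0.0029  0.009 ]
brB [393 286  42  24 875] rect [ 405.6 -295.5] [112.2  60.2] 86.2 z [-0.0024  0.0033  0.0082]
tray [ 276  214   86   61 4475] rect [552.2 -31.7] [152.  229.5] 5.0 z [-0.0025  0.0025  0.0121]
station [ 219  217   53   44 2005] rect [566.9 175.1] [113.7 140.9] 5.9 z [0.0001 0.0073 0.0179]
deck [ 222  217   50   44 1944] rect [566.1 172. ] [113.1 136.1] 5.7 z [0.0001 0.0074 0.0179]
```

View pics/crop.png

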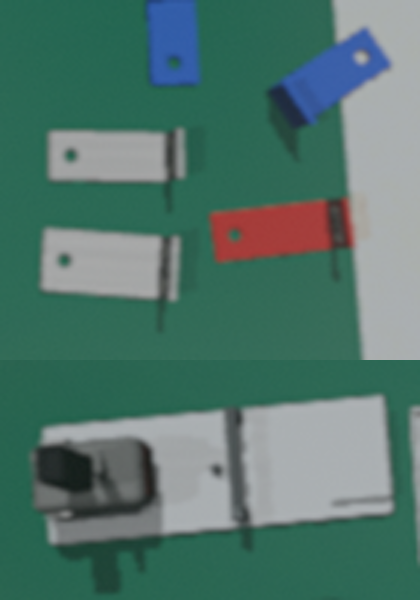

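```bash
python3 - <<'E'
from h import *
d=np.load("top0.npz");c,z,K,R,t=[d[k] for k in "czKRt"]
f=lambda u,v,h:np.round(ray(u,v,h,K,R,t)*1000,1)
print("pin",f(140+217/3,205+109/3,.013),"hA",f(380+70/3,210+155/3,.005),"hB",f(380+64/3,210+260/3,.005))
print("A left end",f(380+48/3,210+155/3,.005),"tabtop A",f(380+182/3,210+154/3,.052),"tabtop B",f(380+176/3,210+268/3,.052))
print("deck corners R",f(140+382/3,205+36/3,.017),f(140+393/3,205+153/3,.017))
print("base corners L",f(140+50/3,205+185/3,.008),f(140+40/3,205+70/3,.008))
print("grip top",f(140+65/3,205+110/3,.152), "tray divs check")
E
```

```text
pin [556.7 264.4  13. ] hA [ 504.5 -268.6    5. ] hB [ 407.4 -262.     5. ]
A left end [ 504.3 -248.2    5. ] tabtop A [ 503.  -360.8   52. ] tabtop B [ 401.3 -353.5   52. ]
deck corners R [625.8 111.9  17. ] [516.7  99.8  17. ]
base corners L [485.2 418.2   8. ] [592.7 432.1   8. ]
grip top [540.2 361.  152. ] tray divs check
```

```bash
python3 -m inch '[[[230,-920,0,0,0,26],[230,-920,0,0,0,26],[230,-920,0,0,0,26],[230,-920,0,0,0,26],[230,-920,0,0,0,26],[230,-920,0,0,0,26],[230,-920,0,0,0,26],[230,-920,0,0,0,26],[230,-920,0,0,0,26],[230,-920,0,0,0,26],[230,-920,0,0,0,26],[230,-920,0,0,0,26],[230,-920,0,0,0,26],[230,-920,0,0,0,26],[230,-920,0,0,0,26],[230,-920,0,0,0,26],[230,-920,0,0,0,26],[230,-920,0,0,0,26],[230,-920,0,0,0,26],[230,-920,0,0,0,26]]]' 0
```

```text
time: 1.77
position: [0.4756, -0.248, 0.2075]
ee_rot: [-0.0, 0.0, 1.0, 0.0]
contact_force: [0.8, 0.4, 0.1]
grip_width: 0.998
```

```bash
python3 -m inch '[[[28,-80,0,0,0,0],[28,-80,0,0,0,0],[28,-80,0,0,0,0],[28,-80,0,0,0,0],[28,-80,0,0,0,0]]]' 0
python3 - <<'E'
from h import *
c,z,K,R,t=cam("wrist"); cv2.imwrite("pics/w1.png",c); np.savez("w1.npz",c=c,z=z,K=K,R=R,t=t)
s=manip.state(); print(-R.T@t,R[2],K[0,0],s["position"],s["ee_rot"],s["joints"])
E
```

```text
time: 2.18
position: [0.5032, -0.3255, 0.2071]
ee_rot: [-0.001, 0.0, 1.0, 0.001]
contact_force: [0.1, 0.1, 0.2]
grip_width: 1.002
[ 0.4254721  -0.32641275  0.37396013] [ 0.30389873  0.00175942 -0.95270272] 422.2886630061124 [ 0.50318513 -0.32476953  0.20744207] [-7.23050452e-04 -1.92712384e-04  9.99999412e-01  7.85147988e-04] [-6.81225529e-01  2.32169651e-01 -8.47907462e-02  1.25594821e+00
  3.08725569e-04 -6.81611280e-01]
```

View pics/w1.png

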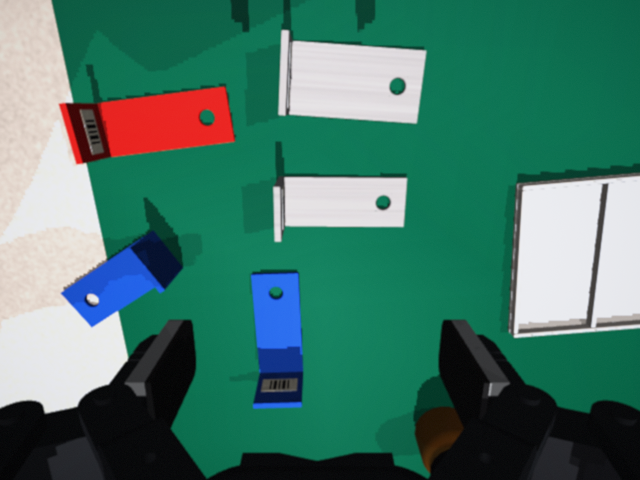

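The wrist view shows the medium's hole at (383,202) and its tab top edge at about x=277, rows 186-240. The wide's hole is at (398,86) and its tab at about (285,75).

```bash
cat >> h.py <<'E'
def hole(c,K,R,t,box,h):
    """dark-in-grey hole: returns world hole centre, plate edge direction (deg)"""
    u0,u1,v0,v1=box; hsv=cv2.cvtColor(c,cv2.COLOR_BGR2HSV)[v0:v1,u0:u1]
    m=((hsv[...,1]<50)&(hsv[...,2]>120)).astype(np.uint8)
    cs,hi=cv2.findContours(m,cv2.RETR_CCOMP,cv2.CHAIN_APPROX_NONE)
    out=[]
    for i,q in enumerate(cs):
        if hi[0][i][3]>=0 and cv2.contourArea(q)>40:
            (x,y),(a,b),_=cv2.fitEllipse(q); out.append((np.round(ray(x+u0,y+v0,h,K,R,t)*1000,1),a,b))
    k=max(range(len(cs)),key=lambda i:cv2.contourArea(cs[i]))
    q=np.array([ray(p[0][0]+u0,p[0][1]+v0,h,K,R,t)[:2] for p in cs[k]],np.float32)*1000
    return out,cv2.minAreaRect(q)
E
python3 - <<'E'
from h import *
d=np.load("w1.npz");c,z,K,R,t=[d[k] for k in "czKRt"]
for b in ((286,420,165,240),(292,440,35,135)): print(hole(c,K,R,t,b,.005))
P=cloud(z,K,R,t)
for b in ((262,286,175,245),(270,292,25,120)):
    p=P[b[2]:b[3],b[0]:b[1]].reshape(-1,3); p=p[(p[:,2]>.047)&(p[:,2]<.056)]; print(len(p),np.round(p.mean(0)*1000,1),np.round(cv2.minAreaRect((p[:,:2]*1000).astype(np.float32)),1) if 0 else cv2.minAreaRect((p[:,:2]*1000).astype(np.float32)))
E
```

```text
([(array([ 506.1, -267.1,    5. ]), 15.010604858398438, 15.26579761505127)], ((505.8114318847656, -300.3121643066406), (106.61851501464844, 44.44108200073242), 89.9437484741211))
([(array([ 408.8, -259.8,    5. ]), 16.42290496826172, 17.99536895751953)], ((406.3954772949219, -293.6042175292969), (107.51641082763672, 56.799503326416016), 86.17189025878906))
393 [ 504.  -357.2   52.4] ((504.5908508300781, -357.4115295410156), (5.179753303527832, 43.652549743652344), 89.787109375)
650 [ 401.8 -349.8   52.4] ((402.3481750488281, -349.9622802734375), (5.165811538696289, 56.08612060546875), 86.09943389892578)
```

Both widths check out at 44 mm and 56 mm, so the medium and wide are present and there is no narrow. Descending onto the medium's tab at (505,-357).

```bash
python3 -m inch '[[[2,-32,0,0,0,0],[2,-32,-40,0,0,0],[2,-32,-80,0,0,0],[2,-32,-110,0,0,0],[2,-32,-140,0,0,0],[2,-32,-140,0,0,0],[2,-32,-140,0,0,0]]]' 0
```

```text
time: 2.82
position: [0.5042, -0.3551, 0.0668]
ee_rot: [-0.002, -0.001, 1.0, 0.002]
contact_force: [-0.4, 0.0, -0.4]
grip_width: 1.0
```

```bash
python3 -m inch '[[[1,-2,-24,0,0,0],[1,-2,-48,0,0,0],[1,-2,-48,0,0,0],[1,-2,-48,0,0,0]]]' 0; python3 -m inch '[[[0,0,0,0,0,0],[0,0,0,0,0,0],[0,0,0,0,0,0],[0,0,0,0,0,0],[0,0,0,0,0,0],[0,0,0,0,0,0],[0,0,0,0,0,0],[0,0,0,0,0,0],[0,0,0,0,0,0],[0,0,0,0,0,0]]]' 1
```

```text
time: 3.15
position: [0.5073, -0.3596, 0.0216]
ee_rot: [0.0, -0.0, 1.0, -0.0]
contact_force: [0.2, 1.0, -0.1]
grip_width: 0.999
time: 3.98
position: [0.5071, -0.3593, 0.0204]
ee_rot: [0.0, -0.0, 1.0, 0.001]
contact_force: [-0.2, 4.4, 6.0]
grip_width: 0.034
```

```bash
python3 -m inch '[[[0,0,20,0,0,0],[0,0,50,0,0,0],[10,40,60,0,0,1],[15,80,60,0,0,2],[20,120,60,0,0,3],[30,160,60,0,0,4],[35,200,60,0,0,5],[40,240,60,0,0,6],[45,280,60,0,0,6],[50,320,60,0,0,6],[55,360,60,0,0,6],[60,400,60,0,0,6],[65,440,60,0,0,6],[65,460,60,0,0,6],[65,460,60,0,0,6],[65,460,60,0,0,6],[65,460,60,0,0,6]]]' 1
python3 - <<'E'
from h import *
c,z,K,R,t=cam("wrist"); cv2.imwrite("pics/w2.png",c); np.savez("w2.npz",c=c,z=z,K=K,R=R,t=t)
s=manip.state(); print(-R.T@t,s["position"],s["ee_rot"],s["contact_force"],s["grip_width"])
E
```

```text
time: 5.4
position: [0.5715, 0.0992, 0.0792]
ee_rot: [-0.001, -0.052, 0.999, -0.001]
contact_force: [0.0, -0.1, -1.8]
grip_width: 0.028
[0.49403557 0.09060998 0.24605697] [0.57156965 0.09879016 0.07939594] [-4.78244953e-04 -5.17616134e-02  9.98659195e-01 -5.64825843e-04] [-0.72424348 -0.39154217 -2.42564566] 0.03455104413851928
```

View pics/w2.png

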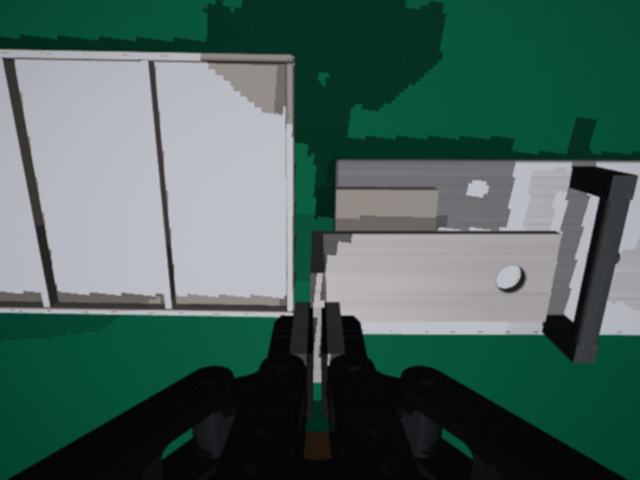

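The wrist view shows the medium held level, with its hole at (511,278). The deck is behind it, and the bar runs from about (605,175) to (590,355).

```bash
python3 - <<'E'
from h import *
d=np.load("w2.npz");c,z,K,R,t=[d[k] for k in "czKRt"]
P=cloud(z,K,R,t)*1000
for b in ((330,490,240,315),(530,550,240,315)): print("plate",np.round(np.median(P[b[2]:b[3],b[0]:b[1]].reshape(-1,3),0),1))
def fit(p): 
    return np.linalg.lstsq(np.c_[p[:,:2],np.ones(len(p))],p[:,2],rcond=None)[0]
p=P[240:315,330:480].reshape(-1,3); a=fit(p); print("plate slope dz/dx,dy",np.round(a[:2],4))
h=(a@[579,190,1])/1000; print("h",h,"heldhole",hole(c,K,R,t,(325,560,225,325),h))
# bar top points
m=(P[...,2]>38)&(P[...,2]<46); m[:,:565]=0; q=P[m][:,:2].astype(np.float32); print("bar top",m.sum(),cv2.minAreaRect(q), np.median(P[m][:,2]))
# base edges at h=8 (aluminium), far edge row
for u in (360,420,480,540): 
    col=P[130:200,u]; i=np.argmax(col[:,2]>4); print(np.round(col[i],1),end=' ')
E
```

```text
plate [563.8 140.9  64.5]
plate [557.9 201.   64.4]
plate slope dz/dx,dy [-0.2498 -0.0998]
h 0.05661034813017355 heldhole ([(array([563.8, 193. ,  56.6]), 22.813478469848633, 29.160888671875)], ((565.4434814453125, 157.58937072753906), (51.49961853027344, 110.9245376586914), 6.0389018058776855))
bar top 5287 ((561.2046508789062, 245.8162841796875), (104.6390609741211, 14.07989501953125), 5.816416263580322) 42.5047338849978
[494.   90.6 246.1] [515.6 150.7   6.5] [512.1 183.9   7. ] [508.6 217.5   6.5]
```

```bash
python3 - <<'E'
from h import *
d=np.load("w2.npz");c,z,K,R,t=[d[k] for k in "czKRt"]
print(hole(c,K,R,t,(325,560,225,325),.0645), manip.state()["position"])
P=cloud(z,K,R,t)*1000
m=(P[...,2]>40.5)&(P[...,2]<44.5); m[:,:565]=0; q=P[m]; 
u=np.array([-.1013,.9949]); s=q[:,:2]@u; w=q[:,:2]@[u[1],-u[0]]
print("bar along",np.percentile(s,[1,5,50,95,99]),"across",np.percentile(w,[0.5,99.5]))
E
```

```text
([(array([560.9, 188.7,  64.5]), 22.813478469848633, 29.160888671875)], ((562.4696655273438, 154.79998779296875), (49.354888916015625, 106.30500793457031), 6.038881301879883)) [0.57156965 0.09879016 0.07939594]
bar along [181.40170848 181.95927987 186.87802149 192.77730335 193.7621958 ] across [531.19606462 634.31840005]
```

```bash
python3 -m inch '[[[5,1,-10,0,0,0],[5,1,-30,0,0,0],[5,1,-37,0,0,0],[5,1,-37,0,0,0],[3,15,-37,0,0,0],[2,30,-37,0,0,0],[0,45,-37,0,0,0],[-1,60,-37,0,0,0],[-2,72,-37,0,0,0],[-2,79,-37,0,0,0],[-2,79,-37,0,0,0],[-2,79,-37,0,0,0],[-2,79,-37,0,0,0]]]' 1
python3 - <<'E'
from h import *
c,z,K,R,t=cam("wrist"); cv2.imwrite("pics/w3.png",c); np.savez("w3.npz",c=c,z=z,K=K,R=R,t=t)
s=manip.state(); print(-R.T@t,s["position"],s["contact_force"],s["grip_width"])
E
```

```text
time: 6.53
position: [0.57, 0.1786, 0.0431]
ee_rot: [0.0, -0.052, 0.999, -0.0]
contact_force: [0.8, -0.1, -1.9]
grip_width: 0.032
[0.49239564 0.16985237 0.2098169 ] [0.56997297 0.17841085 0.04303939] [-1.16542584 -0.04765737 -2.22922787] 0.03414983637877139
```

View pics/w3.png

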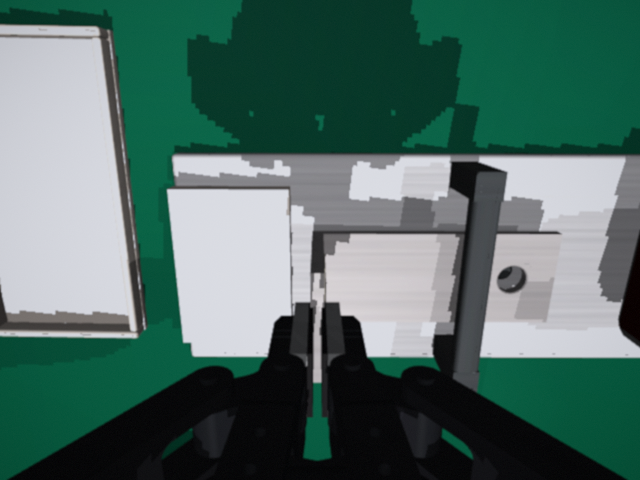

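The wrist view shows the plate under the bar, with its hole at (511,279) and what looks like the pin inside it. I check it against the bar and zoom in.

```bash
cat >> h.py <<'E'
U=np.array([-.1013,.9949]); W=np.array([.9949,.1013])
def barpin(P,u0,u1):
    m=(P[...,2]>40.5)&(P[...,2]<44.5); m[:,:u0]=0; m[:,u1:]=0; q=P[m][:,:2]; s=q@U; w=q@W
    s0=np.percentile(s,[1,99]); w0=np.percentile(w,[.5,99.5]); print("bar",s0,w0); return (s0.mean()+22)*U+w0.mean()*W
E
python3 - <<'E'
from h import *
d=np.load("w3.npz");c,z,K,R,t=[d[k] for k in "czKRt"]
P=cloud(z,K,R,t)*1000
print("pin via bar",barpin(P,440,520)); print("plate z",np.median(P[240:310,330:440,2]),np.median(P[240:310,535:555,2]))
hz=np.median(P[240:310,535:555,2])/1000
hsv=cv2.cvtColor(c,cv2.COLOR_BGR2HSV)
g=hsv[262:298,494:530,2]; print("z patch",np.round(P[270:290:3,500:524:3,2],0))
m=((g<110)).astype(np.uint8); cs,_=cv2.findContours(m,cv2.RETR_EXTERNAL,cv2.CHAIN_APPROX_NONE); q=max(cs,key=cv2.contourArea); e=cv2.fitEllipse(q); print(e)
print("hole",ray(e[0][0]+494,e[0][1]+262,hz,K,R,t)*1000)
cv2.imwrite("pics/c3.png",cv2.resize(c[250:310,480:545],None,fx=8,fy=8,interpolation=cv2.INTER_NEAREST))
E
```

```text
bar [181.81346579 193.67009874] [531.31883819 630.99233454]
pin via bar [556.94485033 267.54316008]
plate z 28.540009571672872 28.71796866024902
z patch [[29. 17. 17. 18.  9.  9. 10. 24.]
 [18. 18. 18. 16.  8.  9.  8. 24.]
 [18. 17. 18. 10.  9.  9.  9. 23.]
 [10.  9.  9.  9.  8.  9.  9. 25.]
 [10. 10. 10. 10.  9.  9. 24. 26.]
 [10.  9.  9.  9.  9. 24. 26. 27.]
 [26. 24. 24. 25. 26. 27. 28. 28.]]
((17.502357482910156, 17.25429916381836), (24.898435592651367, 28.57303810119629), 63.668731689453125)
hole [558.85561714 267.48062543  28.71796866]
```

View pics/c3.png

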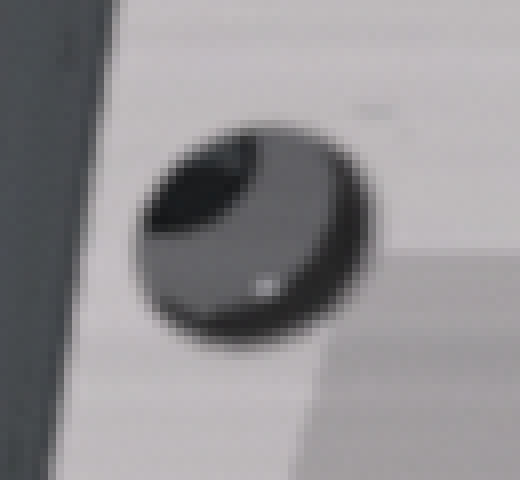

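```bash
python3 - <<'E'
from h import *
from scipy.optimize import least_squares
d=np.load("w3.npz");c,z,K,R,t=[d[k] for k in "czKRt"]
p=np.array([ray(480+x/8,250+y/8,.017,K,R,t)[:2]*1000 for x,y in ((257,155),(250,175),(238,195),(210,220),(180,233),(150,237))])
r=least_squares(lambda x:np.hypot(*(p-x).T)-5,[557,267]); print(p.round(1),r.x,r.fun.round(2))
E
```

```text
[[558.  272.8]
 [559.3 272.7]
 [560.7 272.3]
 [562.5 271. ]
 [563.6 269.4]
 [564.  267.6]] [558.85258556 267.74144174] [ 0.15 -0.   -0.07 -0.1  -0.03  0.16]
```

The pin at (558.9,267.7) and the held hole at (558.9,267.5) are aligned. Lowering.

```bash
python3 -m inch '[[[0,0,-4,0,0,0],[0,0,-8,0,0,0],[0,0,-12,0,0,0],[0,0,-14,0,0,0],[0,0,-14,0,0,0],[0,0,-14,0,0,0]]]' 1
python3 - <<'E'
from h import *
c,z,K,R,t=cam("wrist"); P=cloud(z,K,R,t)*1000; print(manip.state()["contact_force"],"plate z",np.median(P[240:310,330:430,2]),np.median(P[240:310,535:555,2]))
E
```

```text
time: 7.08
position: [0.5698, 0.1789, 0.0287]
ee_rot: [-0.0, -0.052, 0.999, -0.0]
contact_force: [0.4, 0.0, -1.0]
grip_width: 0.033
[ 1.02003226e-03  9.84988524e-01 -1.04597357e+00] plate z 14.110760533928483 14.266840304454327
```

Plate top at 14 mm, so the pin is through the hole. I open partly and rise straight up.

```bash
python3 -m inch '[[[0,0,-1,0,0,0],[0,0,-1,0,0,0],[0,0,-1,0,0,0],[0,0,-1,0,0,0],[0,0,-1,0,0,0],[0,0,-1,0,0,0],[0,0,20,0,0,0],[0,0,50,0,0,0],[0,0,90,0,0,0],[0,0,130,0,0,0],[0,0,170,0,0,0],[0,0,170,0,0,0]]]' 0.65
python3 - <<'E'
from h import *
c,z,K,R,t=cam("wrist"); cv2.imwrite("pics/w4.png",c); np.savez("w4.npz",c=c,z=z,K=K,R=R,t=t);P=cloud(z,K,R,t)*1000
s=manip.state(); print(s["position"],s["contact_force"],s["grip_width"],-R.T@t)
E
```

```text
time: 8.13
position: [0.5759, 0.1803, 0.2091]
ee_rot: [0.008, -0.052, 0.999, 0.001]
contact_force: [1.5, 0.7, 0.4]
grip_width: 0.347
[0.57422382 0.17991419 0.20540828] [ 0.53513509 -0.05507496 -0.91514272] 0.35160246276087737 [0.49552967 0.17087026 0.37452715]
```

View pics/w4.png

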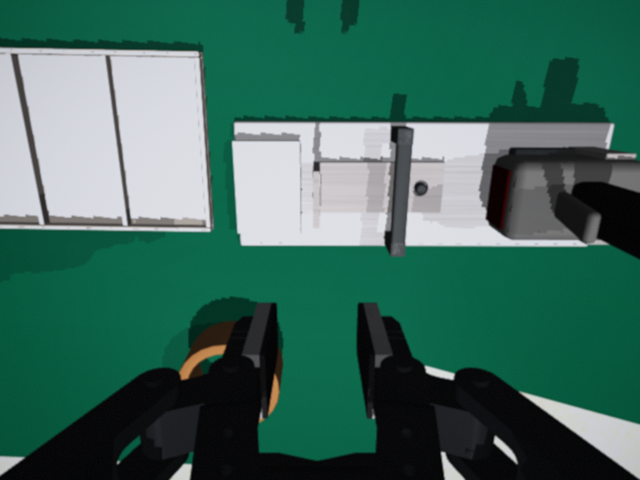

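The medium is seated, with the pin in its hole at (421,188). The trigger lever is around (578,215) and the grip is at (615,220). Moving above the squeeze point.

```bash
python3 -m inch '[[[-5,40,0,0,0,0],[-10,80,0,0,0,0],[-15,120,0,0,0,0],[-20,160,0,0,0,0],[-21,192,0,0,0,0],[-21,192,0,0,0,0],[-21,192,0,0,0,0],[-21,192,0,0,0,0],[-21,192,0,0,0,0]]]' 0
python3 - <<'E'
from h import *
c,z,K,R,t=cam("wrist"); cv2.imwrite("pics/w5.png",c); np.savez("w5.npz",c=c,z=z,K=K,R=R,t=t);P=cloud(z,K,R,t)*1000
s=manip.state(); print(s["position"],s["contact_force"],s["grip_width"],-R.T@t)
m=(P[...,2]>147)&(P[...,2]<157)&(np.abs(P[...,1]-377)<40)&(np.abs(P[...,0]-548)<40); print(m.sum(),cv2.minAreaRect(P[m][:,:2].astype(np.float32)))
m=(P[...,2]>62)&(P[...,2]<74)&(np.abs(P[...,1]-377)<90)&(np.abs(P[...,0]-548)<60); print(m.sum(),cv2.minAreaRect(P[m][:,:2].astype(np.float32)))
E
```

```text
time: 8.93
position: [0.5487, 0.3696, 0.1982]
ee_rot: [-0.001, -0.052, 0.999, -0.001]
contact_force: [-0.7, 0.1, 0.6]
grip_width: 1.001
[0.54891899 0.36947518 0.19853188] [-0.49989322 -0.40189312 -0.60465294] 0.9971606374101715 [0.47127946 0.36104207 0.3650502 ]
2600 ((546.7673950195312, 377.37225341796875), (33.449161529541016, 25.825294494628906), 5.6163763999938965)
6838 ((547.6581420898438, 372.3708801269531), (61.54958724975586, 99.16055297851562), 5.923304557800293)
```

View pics/w5.png

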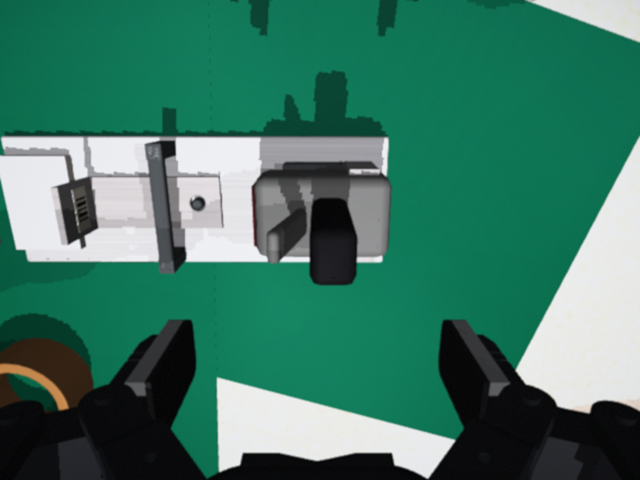

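The grip top at (333,230) measures 34x26 mm as expected, which puts the squeeze point at (547.4,371.4). Descending and squeezing.

```bash
python3 -m inch '[[[-1,2,0,0,0,0],[-1,2,-35,0,0,0],[-1,2,-70,0,0,0],[-1,2,-99,0,0,0],[-1,2,-99,0,0,0],[-1,2,-99,0,0,0]]]' 0; python3 -m inch '[[[0,0,0,0,0,0],[0,0,0,0,0,0],[0,0,0,0,0,0],[0,0,0,0,0,0],[0,0,0,0,0,0],[0,0,0,0,0,0],[0,0,0,0,0,0],[0,0,0,0,0,0],[0,0,0,0,0,0],[0,0,0,0,0,0]]]' 1
python3 - <<'E'
from h import *
c,z,K,R,t=cam("wrist");cv2.imwrite("pics/w6.png",c)
E
python3 -m inch '[[[0,0,0,0,0,0],[0,0,0,0,0,0],[0,0,0,0,0,0],[0,0,0,0,0,0],[0,0,0,0,0,0],[0,0,0,0,0,0],[0,0,0,0,0,0],[0,0,0,0,0,0],[0,0,0,0,0,0],[0,0,0,0,0,0]]]' 0
python3 - <<'E'
from h import *
c,z,K,R,t=cam("wrist");b=cv2.imread("pics/w6.png");cv2.imwrite("pics/w6b.png",cv2.resize(np.vstack([b[100:340],c[100:340]]),None,fx=.9,fy=.9))
E
```

```text
time: 9.48
position: [0.5464, 0.3714, 0.0984]
ee_rot: [-0.002, -0.052, 0.999, -0.001]
contact_force: [0.7, 0.2, 1.1]
grip_width: 0.998
time: 10.32
position: [0.5523, 0.379, 0.1114]
ee_rot: [0.006, -0.054, 0.999, 0.006]
contact_force: [-7.7, 4.4, 26.2]
grip_width: 0.292
time: 11.2
position: [0.5477, 0.3729, 0.0996]
ee_rot: [-0.0, -0.052, 0.999, -0.0]
contact_force: [-0.4, 1.1, 0.1]
grip_width: 1.005
```

View pics/w6b.png

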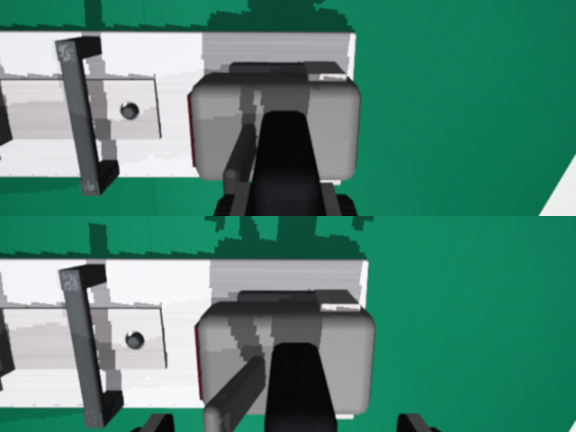

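The bottom image shows the lever free again, and the top one shows it upright against the grip. The opening reading of 0.292 and the 13 mm upward push need checking. A repeat squeeze does no harm, so I do one with depth and check the lever angle.

```bash
cat > lev.py <<'E'
from h import *
import sys
c,z,K,R,t=cam("wrist");P=cloud(z,K,R,t)*1000; np.savez(sys.argv[1],c=c,z=z,K=K,R=R,t=t)
sq=np.array([547.4,371.4]); d=P[...,:2]-sq; s=d@U; w=d@W
for h in range(76,150,6):
    m=(np.abs(P[...,2]-h)<3)&(np.abs(w)<14)&(s>-45)&(s<-5)
    if m.sum()>3: print(h,m.sum(),"s",np.percentile(s[m],[5,50,95]).round(1),"w",np.percentile(w[m],[5,95]).round(0))
E
python3 lev.py l0.npz
python3 -m inch '[[[0,0,0,0,0,0],[0,0,0,0,0,0],[0,0,0,0,0,0],[0,0,0,0,0,0],[0,0,0,0,0,0],[0,0,0,0,0,0],[0,0,0,0,0,0],[0,0,0,0,0,0],[0,0,0,0,0,0],[0,0,0,0,0,0]]]' 1
python3 lev.py l1.npz; python3 -c "
from bench import manip;s=manip.state();print(s['position'],s['contact_force'],s['grip_width'])"
```

```text
76 190 s [-16.5 -11.3  -6.8] w [-10.   7.]
82 205 s [-18.1 -12.8 -11.5] w [-9.  7.]
88 237 s [-19.  -14.2  -6.7] w [-11.   7.]
94 259 s [-20.9 -15.7  -6.7] w [-11.   7.]
100 284 s [-22.2 -17.2  -8.3] w [-10.   7.]
106 318 s [-24.  -18.7  -6.9] w [-10.   7.]
112 332 s [-24.9 -20.2  -6.7] w [-10.   7.]
118 374 s [-26.7 -21.6  -6.8] w [-10.   7.]
124 425 s [-28.2 -23.1  -6.7] w [-11.   7.]
130 657 s [-31.6 -25.1 -23.3] w [-9.  8.]
136 800 s [-42.1 -28.2 -25. ] w [-9.  8.]
142 431 s [-43.9 -42.   -6.5] w [-11.  10.]
148 830 s [-43.6 -41.8  -5.3] w [-11.  11.]
time: 12.13
position: [0.5485, 0.3736, 0.1016]
ee_rot: [0.001, -0.053, 0.999, 0.0]
contact_force: [-2.2, 1.8, 5.0]
grip_width: 0.399
76 73 s [-16.9 -12.7  -6. ] w [-12.  -7.]
82 116 s [-16.9 -11.6  -6.1] w [-12.   3.]
88 94 s [-16.9 -12.2  -5.9] w [-13.  -3.]
94 136 s [-16.6 -11.6  -6.4] w [-12.   4.]
100 105 s [-16.5 -12.3  -6.2] w [-12.  -6.]
106 161 s [-16.6 -11.4  -6. ] w [-13.   4.]
112 162 s [-16.4 -11.4  -6.1] w [-12.  -0.]
118 165 s [-16.3 -11.6  -6.2] w [-12.   4.]
124 195 s [-16.1 -11.4  -5.9] w [-13.   4.]
130 295 s [-20.7 -11.9  -6.4] w [-11.   5.]
136 1261 s [-26.1 -13.7  -9.6] w [-10.   8.]
142 485 s [-28.7 -18.5  -6.5] w [-11.   8.]
148 864 s [-27.9 -15.9  -5.3] w [-11.  10.]
[0.54848454 0.37361154 0.10157595] [-1.42035658  3.35620772  5.37688691] 0.4058888993071937
```

This time the lever is vertical (face at s=-16.5 at every height), so it is home. Releasing, rising and going back to the medium's tab.

```bash
python3 -m inch '[[[0,0,0,0,0,0],[0,0,0,0,0,0],[0,0,0,0,0,0],[0,0,0,0,0,0],[0,0,0,0,0,0],[0,0,0,0,0,0],[0,0,0,0,0,0],[0,0,0,0,0,0],[0,0,35,0,0,0],[0,0,70,0,0,0],[0,0,100,0,0,0],[0,0,100,0,0,0],[0,0,100,0,0,0]]]' 0
python3 lev.py l2.npz | sed -n '4,9p'
python3 -m inch '[[[5,-40,0,0,0,0],[10,-80,0,0,0,0],[15,-120,0,0,0,0],[20,-160,0,0,0,0],[22,-190,0,0,0,0],[22,-190,0,0,0,0],[22,-190,0,0,0,0],[22,-190,0,0,0,0],[22,-190,0,0,0,0]]]' 0.4
python3 - <<'E'
from h import *
c,z,K,R,t=cam("wrist"); cv2.imwrite("pics/w7.png",c); np.savez("w7.npz",c=c,z=z,K=K,R=R,t=t);P=cloud(z,K,R,t)*1000
s=manip.state(); print(s["position"],s["ee_rot"])
m=(P[...,2]>54)&(P[...,2]<64)&(np.hypot(P[...,0]-568,P[...,1]-178)<40); print(m.sum(),cv2.minAreaRect(P[m][:,:2].astype(np.float32)),np.median(P[m],0))
E
```

```text
time: 13.27
position: [0.5499, 0.3743, 0.2034]
ee_rot: [0.003, -0.052, 0.999, 0.002]
contact_force: [0.0, 0.7, -1.3]
grip_width: 1.0
94 93 s [-20.1 -15.8 -14.6] w [-9.  7.]
100 99 s [-21.2 -17.1 -16.2] w [-9.  8.]
106 105 s [-23.2 -18.5 -17.3] w [-9.  7.]
112 109 s [-24.4 -20.1 -19. ] w [-9.  8.]
118 119 s [-26.5 -21.6 -19. ] w [-9.  7.]
124 128 s [-27.1 -23.1 -21.7] w [-9.  8.]
time: 14.07
position: [0.5693, 0.184, 0.199]
ee_rot: [-0.001, -0.053, 0.999, 0.0]
contact_force: [-0.8, 0.3, 0.6]
grip_width: 0.599
[0.56943227 0.18416014 0.19929061] [-5.78255015e-04 -5.31468047e-02  9.98586540e-01  7.58582904e-05]
413 ((567.5606079101562, 178.0211639404297), (43.81125259399414, 4.5618157386779785), 5.896611213684082) [566.83217637 177.99944505  60.7567397 ]
```

The trigger is free again, and the medium's tab is still at (567.5,178), z 60. Grasping it.

```bash
python3 -m inch '[[[-1,-6,-20,0,0,0],[-1,-6,-60,0,0,0],[-1,-6,-100,0,0,0],[-1,-6,-140,0,0,0],[-1,-6,-170,0,0,0],[-1,-6,-170,0,0,0],[-1,-6,-170,0,0,0]]]' 0.4; python3 -m inch '[[[0,0,0,0,0,0],[0,0,0,0,0,0],[0,0,0,0,0,0],[0,0,0,0,0,0],[0,0,0,0,0,0],[0,0,0,0,0,0],[0,0,4,0,0,0],[0,0,9,0,0,0],[0,0,13,0,0,0],[0,0,13,0,0,0],[0,0,13,0,0,0]]]' 1
python3 - <<'E'
from h import *
c,z,K,R,t=cam("wrist"); P=cloud(z,K,R,t)*1000; s=manip.state();print(s["contact_force"],"plate z",np.median(P[240:310,330:430,2]),np.median(P[240:310,535:550,2]))
E
```

```text
time: 14.7
position: [0.5667, 0.1777, 0.0282]
ee_rot: [-0.002, -0.053, 0.999, -0.0]
contact_force: [0.6, 1.2, 0.7]
grip_width: 0.601
time: 15.62
position: [0.5678, 0.1811, 0.0421]
ee_rot: [-0.001, -0.053, 0.999, 0.005]
contact_force: [2.1, 11.2, -9.4]
grip_width: 0.023
[ 1.59652884 10.22641399 -8.95641541] plate z 20.58931141806712 8.75745379678699
```

```bash
python3 - <<'E'
from h import *
c,z,K,R,t=cam("wrist"); cv2.imwrite("pics/w8.png",c); P=cloud(z,K,R,t)*1000
for u in range(330,570,15): print(u,np.round(P[265,u],0), end=' ')
print(manip.state()["ee_rot"])
E
```

```text
330 [560. 186.  22.] 345 [560. 193.  21.] 360 [559. 200.  21.] 375 [559. 208.  20.] 390 [559. 215.  19.] 405 [558. 222.  20.] 420 [557. 230.  18.] 435 [556. 236.  19.] 450 [556. 244.  18.] 465 [547. 241.  43.] 480 [546. 247.  43.] 495 [554. 267.  17.] 510 [554. 275.  15.] 525 [553. 282.  15.] 540 [555. 294.   8.] 555 [554. 301.   9.] [-8.09093324e-04 -5.31307244e-02  9.98577482e-01  4.41415747e-03]
```

View pics/w8.png

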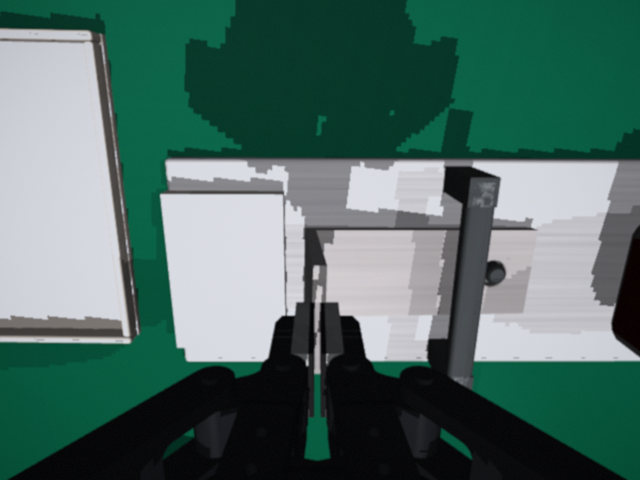

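The plate is nose-down about 4° and the hole is catching on the pin. I lower it, regrip and watch the forces.

```bash
python3 -m inch '[[[0,0,-5,0,0,0],[0,0,-10,0,0,0],[0,0,-14,0,0,0],[0,0,-14,0,0,0],[0,0,-14,0,0,0]]]' 1;  python3 -m inch '[[[0,0,0,0,0,0],[0,0,0,0,0,0],[0,0,0,0,0,0],[0,0,0,0,0,0],[0,0,0,0,0,0],[0,0,0,0,0,0]]]' 0.5
cat > plate.py <<'E'
from h import *
c,z,K,R,t=cam("wrist"); P=cloud(z,K,R,t)*1000; s=manip.state();print(s["position"],s["contact_force"],s["ee_rot"])
for u in (330,400,440,500,515,530): print(u,np.round(P[265,u],1), end=' ')
m=(P[...,2]>s["position"][2]*1000+26)&(P[...,2]<s["position"][2]*1000+40)&(np.hypot(P[...,0]-s["position"][0]*1000,P[...,1]-s["position"][1]*1000)<32);m[300:]=0
if m.sum()>20: print("tab",m.sum(),P[m].mean(0).round(1))
E
python3 plate.py
```

```text
time: 16.13
position: [0.5699, 0.1773, 0.0325]
ee_rot: [0.001, -0.052, 0.999, 0.0]
contact_force: [-5.3, 0.9, 16.3]
grip_width: 0.028
time: 16.63
position: [0.5686, 0.1768, 0.0285]
ee_rot: [-0.0, -0.052, 0.999, -0.0]
contact_force: [0.8, 0.4, -0.4]
grip_width: 0.5
[0.56862636 0.17679733 0.02858507] [-0.58290329  0.70895731  0.25069714] [-4.15368694e-04 -5.22629805e-02  9.98633259e-01 -1.47642858e-04]
330 [559.1 181.2  14.4] 400 [555.8 213.1  14.3] 440 [554.1 231.5  13.5] 500 [541.3 244.   43.6] 515 [550.4 265.6  14.1] 530 [549.8 272.7  13.6] tab 472 [548.7 175.3  60.2]
```

```bash
python3 -m inch '[[[0,1,-1,0,0,0],[0,1,-1,0,0,0],[0,1,-1,0,0,0],[0,1,-1,0,0,0],[0,1,-1,0,0,0],[0,1,-1,0,0,0],[0,1,-1,0,0,0],[0,1,-1,0,0,0]]]' 1; python3 -m inch '[[[0,0,3,0,0,0],[0,0,6,0,0,0],[0,0,6,0,0,0]]]' 1; python3 plate.py
```

```text
time: 17.35
position: [0.5692, 0.1781, 0.0281]
ee_rot: [0.0, -0.052, 0.999, 0.0]
contact_force: [-0.3, 0.6, -1.2]
grip_width: 0.031
time: 17.6
position: [0.5691, 0.1789, 0.0343]
ee_rot: [0.0, -0.053, 0.999, 0.001]
contact_force: [1.2, 4.6, -4.1]
grip_width: 0.034
[0.56892718 0.17876994 0.03408875] [ 1.7010156   4.52859755 -3.36924128] [ 8.35031532e-05 -5.25443761e-02  9.98618315e-01  7.36558176e-04]
330 [559.8 183.4  19.7] 400 [556.3 215.3  19.9] 440 [554.8 233.9  19. ] 500 [544.1 249.7  42.2] 515 [551.9 269.5  16.8] 530 [551.1 276.4  16.9] tab 525 [549.  176.1  66. ]
```

```bash
python3 -m inch '[[[0,1,-3,0,0,0],[0,1,-6,0,0,0],[0,1,-6,0,0,0],[0,1,-6,0,0,0]]]' 1; python3 plate.py; python3 -m inch '[[[0,0,3,0,0,0],[0,0,6,0,0,0],[0,0,6,0,0,0]]]' 1; python3 plate.py
```

```text
time: 17.98
position: [0.5691, 0.1783, 0.028]
ee_rot: [0.0, -0.052, 0.999, -0.001]
contact_force: [0.2, -0.5, -0.6]
grip_width: 0.031
[0.56903992 0.17830039 0.02800921] [ 1.05987329 -0.46002272 -0.46498778] [ 3.42389105e-05 -5.21206522e-02  9.98640554e-01 -6.92996792e-04]
330 [559.6 182.7  13.9] 400 [556.  214.4  14.4] 440 [554.4 232.9  13.5] 500 [541.8 245.5  43. ] 515 [552.5 269.7   8.5] 530 [549.8 273.4  14.4] tab 485 [548.9 175.4  60.1]
time: 18.28
position: [0.5691, 0.179, 0.0345]
ee_rot: [0.0, -0.052, 0.999, -0.0]
contact_force: [1.5, 0.7, -1.6]
grip_width: 0.033
[0.56894181 0.17889798 0.03431333] [ 0.4334255   0.22205976 -3.06987614] [ 4.61749607e-05 -5.24002696e-02  9.98626145e-01 -1.78502502e-04]
330 [560.2 183.5  18.8] 400 [556.7 215.6  18.9] 440 [554.4 233.5  20.2] 500 [544.2 249.9  42.2] 515 [554.6 273.9   8.6] 530 [550.5 275.4  18.7] tab 518 [549.  176.3  66.6]
```

Shifting 1 mm in y freed it: the plate is level and carries only its own weight. Lifting the rest of the way and drawing it out.

```bash
python3 -m inch '[[[0,0,3,0,0,0],[0,0,7,0,0,0],[0,0,7,0,0,0],[1,-12,7,0,0,0],[3,-30,7,0,0,0],[5,-50,7,0,0,0],[7,-70,7,0,0,0],[9,-90,7,0,0,0],[9,-90,7,0,0,0]]]' 1; python3 plate.py; python3 -m inch '[[[0,0,30,0,0,0],[0,0,70,0,0,0],[0,0,100,0,0,0],[0,0,100,0,0,0],[0,0,100,0,0,0]]]' 1; python3 - <<'E'
from h import *
c,z,K,R,t=cam("top"); np.savez("top1.npz",c=c,z=z,K=K,R=R,t=t); w=cam("wrist")
P=cloud(*[w[i] for i in (1,2,3,4)])*1000
# tray inside walls via wrist: wall tops z~14
m=(np.abs(P[...,2]-14)<2.5)&(P[...,1]<95)&(P[...,0]>450)&(P[...,0]<660)&(P[...,1]>-170); print(m.sum(),cv2.minAreaRect(P[m][:,:2].astype(np.float32)))
cv2.imwrite("pics/w9.png",w[0]); print(manip.state()["position"])
E
```

```text
time: 19.08
position: [0.578, 0.0848, 0.041]
ee_rot: [-0.0, -0.05, 0.999, -0.002]
contact_force: [0.5, 0.0, -0.7]
grip_width: 0.029
[0.57784813 0.08656288 0.04098584] [ 0.19137084  1.42945732 -2.47967557] [-2.40841573e-04 -5.07583115e-02  9.98710839e-01 -4.41681630e-04]
330 [568.4  89.2  27.4] 400 [565.6 121.2  26.1] 440 [563.8 139.6  25.9] 500 [561.2 167.4  25.1] 515 [565.7 182.6   9.4] 530 [559.8 181.1  25.2] tab 508 [557.9  82.2  73.1]
time: 19.55
position: [0.5799, 0.0893, 0.1436]
ee_rot: [0.003, -0.053, 0.999, -0.0]
contact_force: [-0.3, 0.2, -2.3]
grip_width: 0.033
8165 ((553.4436645507812, -30.940170288085938), (148.43441772460938, 226.57530212402344), 5.047924995422363)
[0.57663466 0.08912215 0.13987545]
```

View pics/w9.png

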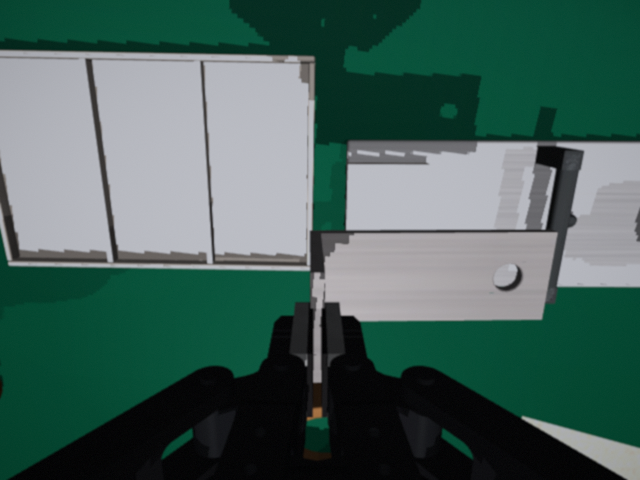

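The tray measures 148x227 mm with its centre at (553.4,-30.9) and a turn of 5.05°. The medium goes in the bay nearest the station, with a turn of -91°.

```bash
python3 -m inch '[[[-6,-4,0,0,0,-7],[-12,-8,0,0,0,-14],[-18,-12,0,0,0,-21],[-24,-16,0,0,0,-28],[-30,-20,0,0,0,-35],[-36,-24,0,0,0,-42],[-42,-28,0,0,0,-49],[-48,-32,0,0,0,-56],[-54,-36,0,0,0,-63],[-60,-40,0,0,0,-70],[-66,-44,0,0,0,-77],[-72,-48,0,0,0,-84],[-84,-51,0,0,0,-91],[-84,-51,0,0,0,-91],[-84,-51,0,0,0,-91],[-84,-51,-30,0,0,-91],[-84,-51,-60,0,0,-91],[-84,-51,-60,0,0,-91],[-84,-51,-60,0,0,-91]]]' 1; python3 - <<'E'
from h import *
c,z,K,R,t=cam("wrist"); cv2.imwrite("pics/w10.png",c); np.savez("w10.npz",c=c,z=z,K=K,R=R,t=t);P=cloud(z,K,R,t)*1000
s=manip.state(); print(s["position"],s["ee_rot"],s["joints"].round(2))
m=(P[...,2]>45)&(P[...,2]<80)&(np.abs(P[...,0]-550)<90)&(np.abs(P[...,1]-43)<45); m[:,:330]=0
print(m.sum(),cv2.minAreaRect(P[m][:,:2].astype(np.float32)),np.median(P[m][:,2]))
m=(np.abs(P[...,2]-14)<2.5)&(P[...,1]<95)&(P[...,0]>450)&(P[...,0]<660)&(P[...,1]>-170); print(m.sum(),cv2.minAreaRect(P[m][:,:2].astype(np.float32)))
E
```

```text
time: 21.23
position: [0.4915, 0.0384, 0.0789]
ee_rot: [-0.002, 0.675, 0.738, -0.002]
contact_force: [0.4, -0.4, -1.9]
grip_width: 0.032
[0.49363592 0.03825824 0.08070419] [-7.51293940e-04  6.74979952e-01  7.37835497e-01 -5.28962096e-04] [-0.05  0.16 -0.47  0.95  0.    1.43]
19131 ((548.5609130859375, 45.24449157714844), (103.03958129882812, 45.320220947265625), 5.025278091430664) 63.104720116225174
4198 ((550.252685546875, 6.3673248291015625), (148.5348663330078, 152.96749877929688), 4.946805953979492)
```

View pics/w10.png

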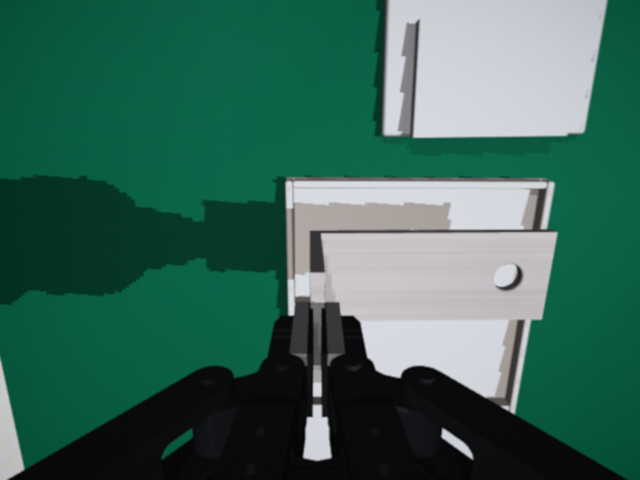

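Medium is over the bay, 2 mm off laterally. Lowering and releasing.

```bash
python3 -m inch '[[[0,-2,-20,0,0,0],[0,-2,-40,0,0,0],[0,-2,-50,0,0,0],[0,-2,-53,0,0,0],[0,-2,-53,0,0,0],[0,-2,-53,0,0,0]]]' 1; python3 -m inch '[[[0,0,0,0,0,0],[0,0,0,0,0,0],[0,0,0,0,0,0],[0,0,0,0,0,0],[0,0,0,0,0,0],[0,0,30,0,0,0],[0,0,70,0,0,0],[0,0,110,0,0,0],[0,0,150,0,0,0],[0,0,180,0,0,0],[0,0,180,0,0,0]]]' 0.5; python3 - <<'E'
from h import *
c,z,K,R,t=cam("wrist"); P=cloud(z,K,R,t)*1000
print(manip.state()["position"])
m=(P[...,2]>52)&(P[...,2]<62)&(np.abs(P[...,0]-494)<60)&(np.abs(P[...,1]-40)<45); print("tab",m.sum(),cv2.minAreaRect(P[m][:,:2].astype(np.float32)),np.median(P[m][:,2]))
for x in (510,530,570,590):
    m=(np.hypot(P[...,0]-x,P[...,1]-43)<5); print(x,m.sum(),np.median(P[m][:,2]).round(1))
c,z,K,R,t=cam("top"); np.savez("top2.npz",c=c,z=z,K=K,R=R,t=t); print("wide",hole(c,K,R,t,(380,448,278,322),.005))
E
```

```text
time: 21.78
position: [0.4952, 0.036, 0.0292]
ee_rot: [0.001, 0.675, 0.737, 0.001]
contact_force: [0.4, 0.0, -2.3]
grip_width: 0.033
time: 22.7
position: [0.4991, 0.0357, 0.2159]
ee_rot: [0.005, 0.676, 0.737, 0.004]
contact_force: [1.2, -0.0, -0.1]
grip_width: 0.503
[0.49736885 0.03583572 0.21260632]
tab 391 ((494.3650207519531, 38.34296798706055), (4.829864501953125, 43.99581527709961), 4.589455604553223) 56.675864971921634
510 651 314.9
530 1141 268.8
570 95 9.5
590 109 8.8
wide ([], ((377.0938720703125, -296.67645263671875), (107.84883880615234, 58.54741287231445), 75.25081634521484))
```

Medium lies flat in its bay (plate top at 9 mm). The wide has been knocked to about (377,-297), at heading about 75°. Going to look.

```bash
python3 -m inch '[[[-10,-30,0,0,0,7],[-20,-60,0,0,0,14],[-30,-90,0,0,0,21],[-40,-120,0,0,0,28],[-50,-150,0,0,0,35],[-60,-180,0,0,0,42],[-70,-210,0,0,0,49],[-80,-240,0,0,0,56],[-90,-270,0,0,0,63],[-100,-300,0,0,0,70],[-110,-330,0,0,0,70],[-120,-356,0,0,0,70],[-120,-356,0,0,0,70],[-120,-356,0,0,0,70],[-120,-356,0,0,0,70]]]' 0; python3 - <<'E'
from h import *
c,z,K,R,t=cam("wrist"); cv2.imwrite("pics/w11.png",c); np.savez("w11.npz",c=c,z=z,K=K,R=R,t=t);P=cloud(z,K,R,t)*1000
s=manip.state(); print(s["position"],s["ee_rot"],-R.T@t)
m=(P[...,2]>47)&(P[...,2]<56)&(np.abs(P[...,0]-370)<70)&(np.abs(P[...,1]+350)<60); print("tab",m.sum(),cv2.minAreaRect(P[m][:,:2].astype(np.float32)),P[m].mean(0))
E
```

```text
time: 24.05
position: [0.373, -0.3187, 0.2062]
ee_rot: [-0.001, 0.131, 0.991, 0.001]
contact_force: [-0.0, 0.8, -0.4]
grip_width: 1.0
[ 0.37334498 -0.31847861  0.20660533] [-0.00109326  0.13028564  0.99147521  0.00116647] [ 0.29802172 -0.29965046  0.37317847]
tab 506 ((362.04315185546875, -350.4279479980469), (5.106603622436523, 55.60011672973633), 74.96682739257812) [ 361.22979625 -350.01763253   52.46631269]
```

View pics/w11.png

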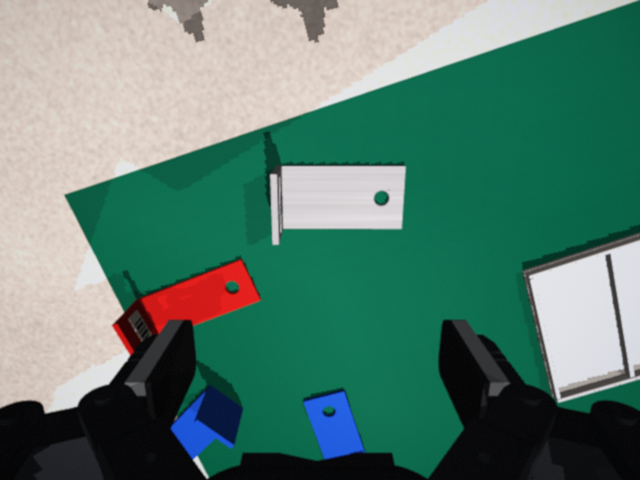

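The wide's hole is at (381,198) and its tab at (276,208), i.e. (362,-350.4) with heading 75.0°. Grasping.

```bash
python3 -m inch '[[[-11,-32,0,0,0,0],[-11,-32,-40,0,0,0],[-11,-32,-80,0,0,0],[-11,-32,-120,0,0,0],[-11,-32,-150,0,0,0],[-11,-32,-170,0,0,0],[-11,-32,-186,0,0,0],[-11,-32,-186,0,0,0],[-11,-32,-186,0,0,0]]]' 0; python3 -m inch '[[[0,0,0,0,0,0],[0,0,0,0,0,0],[0,0,0,0,0,0],[0,0,0,0,0,0],[0,0,0,0,0,0],[0,0,0,0,0,0],[0,0,0,0,0,0],[0,0,0,0,0,0],[0,0,0,0,0,0],[0,0,0,0,0,0],[0,0,20,0,0,0],[0,0,60,0,0,0],[0,0,60,0,0,0],[0,0,60,0,0,0]]]' 1; python3 plate.py
```

```text
time: 24.85
position: [0.3626, -0.3499, 0.0212]
ee_rot: [-0.001, 0.13, 0.992, 0.001]
contact_force: [-0.3, -0.1, 0.3]
grip_width: 1.004
time: 26.02
position: [0.364, -0.3542, 0.0838]
ee_rot: [0.001, 0.131, 0.991, -0.002]
contact_force: [-0.5, -0.8, -4.8]
grip_width: 0.026
[ 0.36284848 -0.35243447  0.0821063 ] [-0.60772853  1.56541094 -3.01884858] [ 6.83634312e-05  1.30564381e-01  9.91439615e-01 -6.54574475e-04]
330 [ 357.9 -347.    67.1] 400 [ 368.  -315.2   63.1] 440 [ 373.5 -296.6   61.6] 500 [ 410.5 -248.2    1.3] 515 [ 384.7 -260.6   57.6] 530 [ 386.6 -253.5   57.5] tab 733 [ 342.8 -349.   113.4]
```

It slipped about 5° nose-down. I set it back on the table and regrip.

```bash
python3 -m inch '[[[0,0,-30,0,0,0],[0,0,-48,0,0,0],[0,0,-54,0,0,0],[0,0,-59,0,0,0],[0,0,-59,0,0,0]]]' 1; python3 -m inch '[[[0,0,-2,0,0,0],[0,0,-2,0,0,0],[0,0,-2,0,0,0],[0,0,-2,0,0,0],[0,0,-2,0,0,0],[0,0,-2,0,0,0]]]' 0.5; python3 plate.py; python3 -m inch '[[[0,0,0,0,0,0],[0,0,0,0,0,0],[0,0,0,0,0,0],[0,0,0,0,0,0],[0,0,0,0,0,0],[0,0,0,0,0,0],[0,0,0,0,0,0],[0,0,0,0,0,0],[0,0,0,0,0,0],[0,0,5,0,0,0],[0,0,20,0,0,0],[0,0,20,0,0,0]]]' 1;python3 plate.py
```

```text
time: 26.48
position: [0.3609, -0.3505, 0.0227]
ee_rot: [-0.002, 0.131, 0.991, 0.001]
contact_force: [-2.9, -2.0, -2.0]
grip_width: 0.026
time: 26.98
position: [0.3631, -0.3522, 0.0211]
ee_rot: [0.0, 0.131, 0.991, -0.0]
contact_force: [0.0, 0.0, -0.5]
grip_width: 0.497
[ 0.36306415 -0.35208071  0.02110012] [ 0.03897345 -0.94295531  0.1994077 ] [ 1.02156197e-04  1.30505365e-01  9.91447596e-01 -6.73164073e-05]
330 [ 356.6 -344.7    5.7] 400 [ 364.7 -313.6    6.2] 440 [ 369.5 -295.8    6.2] 500 [ 376.6 -269.2    6.2] 515 [ 381.1 -260.4    0.8] 530 [ 380.2 -255.9    6.2] tab 758 [ 340.7 -346.2   52.5]
time: 28.03
position: [0.3635, -0.3532, 0.0423]
ee_rot: [0.001, 0.131, 0.991, -0.001]
contact_force: [1.9, 0.3, -3.3]
grip_width: 0.031
[ 0.36340713 -0.35333356  0.04161367] [ 0.77855401 -0.68528407 -4.23877013] [ 6.31881166e-04  1.30675426e-01  9.91424020e-01 -1.39537380e-03]
330 [ 357.1 -345.8   26.3] 400 [ 365.7 -314.5   25.9] 440 [ 371.4 -296.2   23.8] 500 [ 389.5 -261.4    1.8] 515 [ 380.9 -261.9   22.8] 530 [ 382.4 -255.4   23.5] tab 776 [ 341.2 -347.7   73.4]
```

Tilt is now about 0.03 rad, which is acceptable. Carrying it high, clear of the medium's tab, to the station.

```bash
python3 -m inch '[[[0,0,40,0,0,0],[5,10,80,0,0,1],[22,46,80,0,0,4],[38,82,80,0,0,8],[55,118,80,0,0,12],[72,154,80,0,0,15],[88,190,80,0,0,18],[105,226,80,0,0,21],[122,262,80,0,0,21],[138,298,80,0,0,21],[155,334,80,0,0,21],[172,370,80,0,0,21],[188,406,80,0,0,21],[205,442,80,0,0,21],[209,451,80,0,0,21],[209,451,60,0,0,21],[209,451,40,0,0,21],[209,451,40,0,0,21],[209,451,40,0,0,21]]]' 1; python3 - <<'E'
from h import *
c,z,K,R,t=cam("wrist"); np.savez("w12.npz",c=c,z=z,K=K,R=R,t=t); cv2.imwrite("pics/w12.png",c); P=cloud(z,K,R,t)*1000
s=manip.state(); print(s["position"],s["ee_rot"],s["contact_force"])
za=np.median(P[240:310,335:360,2]);zb=np.median(P[240:310,525:540,2]);print("plate z",za,zb)
print("hole",hole(c,K,R,t,(325,570,215,345),zb/1000)); print("pin",barpin(P,570,640))
E
```

```text
time: 29.67
position: [0.5694, 0.0987, 0.0786]
ee_rot: [-0.003, -0.052, 0.999, -0.0]
contact_force: [-0.7, -1.3, -3.5]
grip_width: 0.036
[0.57100964 0.09859859 0.08015417] [-1.10543421e-03 -5.21625586e-02  9.98637981e-01 -1.70232218e-04] [ 0.86229309  1.08375965 -2.99901134]
plate z 62.63038859074861 59.45419954535262
hole ([(array([558.3, 186.8,  59.5]), 22.267641067504883, 28.501249313354492)], ((563.7159423828125, 156.35635375976562), (63.532501220703125, 109.630126953125), 6.004870414733887))
bar [181.40433802 193.6225536 ] [531.29094588 634.50529309]
pin [558.70162702 267.49250674]
```

View pics/w12.png

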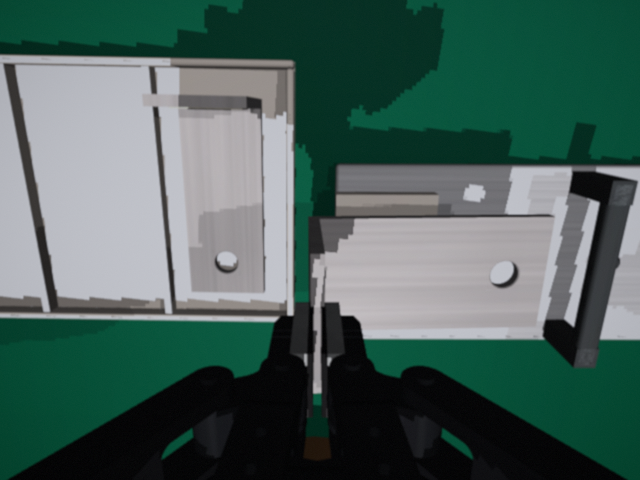

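The wide's hole is at (503,273) and the medium sits well in its bay. Next I lower, centre sideways and slide under the bar.

```bash
python3 -m inch '[[[8,1,-10,0,0,0],[8,1,-25,0,0,0],[8,1,-33,0,0,0],[8,1,-33,0,0,0],[7,16,-33,0,0,0],[5,32,-33,0,0,0],[4,48,-33,0,0,0],[2,64,-33,0,0,0],[1,76,-33,0,0,0],[0,80,-33,0,0,0],[0,80,-33,0,0,0],[0,80,-33,0,0,0]]]' 1; cat > fit.py <<'E'
from h import *
from scipy.optimize import least_squares
c,z,K,R,t=cam("wrist"); np.savez("fit.npz",c=c,z=z,K=K,R=R,t=t); P=cloud(z,K,R,t)*1000
s=manip.state(); print(s["position"],s["contact_force"],s["grip_width"])
print("plate z",np.median(P[240:310,335:420,2]),np.median(P[240:310,530:545,2]))
hz=np.median(P[240:310,530:545,2])/1000
g=cv2.cvtColor(c,cv2.COLOR_BGR2GRAY)[252:304,490:535]; m=(g<110).astype(np.uint8)
n,l,st,ce=cv2.connectedComponentsWithStats(m); k=l[25,22] or 1+np.argmax(st[1:,4])
cs,_=cv2.findContours((l==k).astype(np.uint8),cv2.RETR_EXTERNAL,cv2.CHAIN_APPROX_NONE); e=cv2.fitEllipse(max(cs,key=cv2.contourArea)); print(e,"hole",ray(e[0][0]+490,e[0][1]+252,hz,K,R,t)*1000)
np.set_printoptions(linewidth=250); print(g[6:46:2,4:40:1])
E
python3 fit.py
```

```text
time: 30.72
position: [0.5721, 0.1787, 0.0482]
ee_rot: [0.0, -0.052, 0.999, -0.0]
contact_force: [0.0, 0.2, -4.4]
grip_width: 0.028
[0.57206225 0.17838385 0.04812756] [-0.46885225 -0.8485424  -3.87305509] 0.030434579511385763
plate z 31.655071869146823 28.641190205881564
((13.634332656860352, 22.01044273376465), (24.251781463623047, 27.850048065185547), 48.55548095703125) hole [560.47958318 265.94749027  28.64119021]
[[188 188 187 186 187 186 187 188 187 187 188 188 187 187 187 186 187 186 187 187 186 186 186 185 185 186 186 185 185 186 186 187 186 186 186 185]
 [186 186 186 185 185 184 181 176 166 154 144 139 140 147 158 167 173 177 182 184 185 186 184 184 184 185 185 184 184 186 186 186 185 184 185 184]
 [186 186 181 164 143 123 102  85  72  61  47  32  30  39  68  93 110 117 132 154 171 180 184 186 186 185 185 185 185 186 185 185 185 185 185 186]
 [172 143 110  84  63  46  33  31  32  30  28  27  30  53  82  93  95  91  78  77 102 142 172 185 189 191 190 191 190 191 190 190 190 190 190 190]
 [ 89  56  47  52  54  42  29  27  28  26  26  32  55  80  92  95  95  94  85  66  56  80 1
[... 1561 characters left out ...]
50 154 156 162 168 177 182 183 183 184 185 184 184 181 175 164 158 156 156 157 156 158 157 157 157 158 157 157]
 [186 184 185 186 186 185 186 185 185 186 187 185 184 184 184 185 184 184 184 184 184 181 168 159 157 157 157 157 157 157 157 157 157 157 157 156]
 [185 186 186 186 186 185 184 187 185 185 185 184 185 185 186 185 184 184 185 186 182 171 161 156 158 157 158 157 158 157 157 158 157 158 157 157]
 [186 187 185 186 186 186 186 186 185 185 186 186 186 185 185 185 185 186 185 186 182 168 160 157 157 158 158 157 157 157 158 156 158 158 156 157]
 [186 186 185 186 186 186 186 186 185 185 185 186 186 185 186 185 185 185 185 183 171 161 158 157 158 158 157 159 158 157 158 157 158 158 157 157]]
```

```bash
python3 - <<'E'
from h import *
from scipy.optimize import least_squares
d=np.load("fit.npz");c,z,K,R,t=[d[k] for k in "czKRt"]
g=cv2.cvtColor(c,cv2.COLOR_BGR2GRAY); P=cloud(z,K,R,t)*1000
m=(g<128).astype(np.uint8); m[:,:482]=0; print(g[276,470:496])
m[:252]=0;m[304:]=0;m[:,540:]=0
n,l,st,ce=cv2.connectedComponentsWithStats(m); k=l[276,505]; print(st[k])
cs,_=cv2.findContours((l==k).astype(np.uint8),cv2.RETR_EXTERNAL,cv2.CHAIN_APPROX_NONE); q=max(cs,key=cv2.contourArea)
e=cv2.fitEllipse(q); print(e)
for hz in (.0285,.029): print("hole",ray(*e[0],hz,K,R,t)*1000)
q=np.array([ray(*p[0],.0287,K,R,t)[:2]*1000 for p in q]); print("r",np.hypot(*(q-ray(*e[0],.0287,K,R,t)[:2]*1000).T)[::6].round(1))
p=np.array([ray(x,y,.017,K,R,t)[:2]*1000 for x,y in ((507.9,262),(507.2,264),(506.2,266),(504.7,268),(502.1,270))])
r=least_squares(lambda x:np.hypot(*(p-x).T)-5,[558,267]); print("pin",r.x,r.fun.round(2)); print("bar",barpin(P,440,520))
E
```

```text
[ 76  76  77  76  77  77  75  75  75  73  73  73  73  71  66  91 158 188
 182 150 114 100  99  99  98  99]
[490 261  28  27 596]
((503.54193115234375, 273.9767150878906), (24.63606834411621, 28.846799850463867), 53.06819534301758)
hole [560.51738054 265.97250455  28.5       ]
hole [560.34001288 265.71489822  29.        ]
r [6.8 6.6 6.5 6.4 6.8 6.6 6.8 6.6 6.6 6.4 6.7 6.4 6.6]
pin [558.6555673 267.4963562] [ 0.06 -0.04 -0.04  0.01  0.03]
bar [181.82523731 193.6494866 ] [531.29909421 633.83555459]
bar [558.34983628 267.68177137]
```

```bash
python3 -m inch '[[[-2,1.5,0,0,0,0],[-2,1.5,0,0,0,0],[-2,1.5,-4,0,0,0],[-2,1.5,-8,0,0,0],[-2,1.5,-12,0,0,0],[-2,1.5,-15,0,0,0],[-2,1.5,-15,0,0,0],[-2,1.5,-15,0,0,0]]]' 1; python3 plate.py
```

```text
time: 31.43
position: [0.5696, 0.1805, 0.0325]
ee_rot: [-0.0, -0.052, 0.999, 0.0]
contact_force: [-0.2, 0.5, -3.2]
grip_width: 0.034
[0.56982395 0.18051588 0.03284266] [ 0.96561731 -0.31306872 -3.03443241] [-1.87047305e-04 -5.23605110e-02  9.98628230e-01 -9.04603022e-06]
330 [560.8 185.   16.5] 400 [557.8 217.5  15.4] 440 [555.8 235.9  15.7] 500 [554.4 266.   11. ] 515 [553.4 272.7  11.8] 530 [552.2 279.   13.1] tab 767 [546.8 177.4  63.8]
```

The pin is in the hole. Lowering the last 3 mm and releasing.

```bash
python3 -m inch '[[[0,0,-2,0,0,0],[0,0,-3,0,0,0],[0,0,-3,0,0,0]]]' 1; python3 -m inch '[[[0,0,0,0,0,0],[0,0,0,0,0,0],[0,0,0,0,0,0],[0,0,0,0,0,0],[0,0,0,0,0,0],[0,0,0,0,0,0],[0,0,20,0,0,0],[0,0,60,0,0,0],[0,0,100,0,0,0],[0,0,140,0,0,0],[0,0,169,0,0,0],[0,0,169,0,0,0],[0,0,169,0,0,0]]]' 0.6; python3 - <<'E'
from h import *
c,z,K,R,t=cam("wrist"); np.savez("w13.npz",c=c,z=z,K=K,R=R,t=t);P=cloud(z,K,R,t)*1000
s=manip.state(); print(s["position"],s["ee_rot"])
m=(P[...,2]>54)&(P[...,2]<66)&(np.hypot(P[...,0]-568,P[...,1]-178)<40); print(m.sum(),cv2.minAreaRect(P[m][:,:2].astype(np.float32)),np.median(P[m],0))
for a in (12,40,60,80,108):
    x=np.array([568,178])+a*U-10*W; m=np.hypot(P[...,0]-x[0],P[...,1]-x[1])<3; print(a,m.sum(),np.median(P[m][:,2]).round(1),end=' ')
E
```

```text
time: 31.73
position: [0.5702, 0.1804, 0.0301]
ee_rot: [0.0, -0.052, 0.999, -0.0]
contact_force: [-0.0, 0.7, -2.3]
grip_width: 0.026
time: 32.82
position: [0.572, 0.1809, 0.202]
ee_rot: [0.003, -0.052, 0.999, 0.0]
contact_force: [-1.1, -0.2, -0.4]
grip_width: 0.397
[0.57024834 0.18058348 0.19959357] [ 7.25926842e-04 -5.23219446e-02  9.98629998e-01  1.20096708e-04]
449 ((567.554443359375, 178.96466064453125), (56.367496490478516, 3.844656467437744), 5.881205081939697) [566.34609214 178.77641738  60.77912736]
12 228 304.6 40 634 280.2 60 729 303.4 80 16 13.7 108 36 13.5
```

Wide is seated flat: plate 13.6 mm, tab top 60.8 mm. Now to the scanner.

```bash
python3 -m inch '[[[-5,40,0,0,0,0],[-10,80,0,0,0,0],[-15,120,0,0,0,0],[-20,160,0,0,0,0],[-22,192,0,0,0,0],[-22,192,0,0,0,0],[-22,192,0,0,0,0],[-22,192,0,0,0,0],[-22,192,-35,0,0,0],[-22,192,-70,0,0,0],[-22,192,-100,0,0,0],[-22,192,-100,0,0,0],[-22,192,-100,0,0,0]]]' 0; python3 -m inch '[[[0,0,0,0,0,0],[0,0,0,0,0,0],[0,0,0,0,0,0],[0,0,0,0,0,0],[0,0,0,0,0,0],[0,0,0,0,0,0],[0,0,0,0,0,0],[0,0,0,0,0,0],[0,0,0,0,0,0],[0,0,0,0,0,0]]]' 1; python3 lev.py l3.npz | sed -n '3,9p'
```

```text
time: 33.95
position: [0.546, 0.3697, 0.0965]
ee_rot: [-0.003, -0.051, 0.999, -0.002]
contact_force: [0.2, 0.1, -0.1]
grip_width: 0.998
time: 34.78
position: [0.5504, 0.3739, 0.1034]
ee_rot: [0.003, -0.053, 0.999, 0.001]
contact_force: [-1.3, 2.2, 5.0]
grip_width: 0.402
88 91 s [-16.7 -12.4  -6.1] w [-12.  -6.]
94 129 s [-16.3 -11.3  -6.1] w [-12.   5.]
100 116 s [-16.7 -12.1  -6.1] w [-12.  -6.]
106 139 s [-16.6 -11.4  -6. ] w [-12.   5.]
112 160 s [-16.2 -11.4  -6. ] w [-12.   1.]
118 162 s [-16.2 -11.6  -5.9] w [-13.   3.]
124 190 s [-16.3 -11.2  -6. ] w [-12.   4.]
```

Squeezed home. Releasing, verifying and returning.

```bash
python3 -m inch '[[[0,0,0,0,0,0],[0,0,0,0,0,0],[0,0,0,0,0,0],[0,0,0,0,0,0],[0,0,0,0,0,0],[0,0,0,0,0,0],[0,0,0,0,0,0],[0,0,0,0,0,0],[0,0,35,0,0,0],[0,0,70,0,0,0],[0,0,100,0,0,0],[0,0,100,0,0,0],[0,0,100,0,0,0]]]' 0
python3 lev.py l4.npz | sed -n '4,9p'
python3 -m inch '[[[5,-40,0,0,0,0],[10,-80,0,0,0,0],[15,-120,0,0,0,0],[20,-160,0,0,0,0],[22,-192,0,0,0,0],[22,-192,0,0,0,0],[22,-192,0,0,0,0],[22,-192,0,0,0,0],[22,-192,0,0,0,0]]]' 0.4
python3 - <<'E'
from h import *
c,z,K,R,t=cam("wrist"); P=cloud(z,K,R,t)*1000
s=manip.state(); print(s["position"],s["ee_rot"])
m=(P[...,2]>54)&(P[...,2]<66)&(np.hypot(P[...,0]-568,P[...,1]-178)<40); print(m.sum(),cv2.minAreaRect(P[m][:,:2].astype(np.float32)),np.median(P[m],0))
E
```

```text
time: 35.92
position: [0.5498, 0.3737, 0.2023]
ee_rot: [0.003, -0.052, 0.999, 0.001]
contact_force: [-0.8, -0.2, -0.7]
grip_width: 0.998
94 100 s [-20.2 -15.7 -14.5] w [-9.  7.]
100 97 s [-21.3 -17.2 -13.8] w [-10.   8.]
106 106 s [-23.3 -18.7 -17.7] w [-9.  8.]
112 114 s [-24.6 -20.2 -14.6] w [-10.   8.]
118 124 s [-25.8 -21.6 -20.6] w [-9.  8.]
124 127 s [-27.6 -23.  -22. ] w [-9.  8.]
time: 36.72
position: [0.5692, 0.1815, 0.198]
ee_rot: [-0.001, -0.053, 0.999, 0.0]
contact_force: [0.2, 0.4, 0.7]
grip_width: 0.604
[0.56939009 0.18168838 0.1982773 ] [-5.99719059e-04 -5.31739507e-02  9.98585082e-01  7.46276002e-05]
463 ((567.4381103515625, 178.61334228515625), (56.18617630004883, 4.370251178741455), 6.082335472106934) [565.36670158 178.74719031  60.78177185]
```

```bash
python3 -m inch '[[[-1,-2.5,-20,0,0,0],[-1,-2.5,-60,0,0,0],[-1,-2.5,-100,0,0,0],[-1,-2.5,-140,0,0,0],[-1,-2.5,-170,0,0,0],[-1,-2.5,-170,0,0,0],[-1,-2.5,-170,0,0,0]]]' 0.4; python3 -m inch '[[[0,0,0,0,0,0],[0,0,0,0,0,0],[0,0,0,0,0,0],[0,0,0,0,0,0],[0,0,0,0,0,0],[0,0,0,0,0,0],[0,0,0,0,0,0],[0,0,0,0,0,0],[0,0,3,0,0,0],[0,0,6,0,0,0],[0,0,6,0,0,0]]]' 1; python3 plate.py
```

```text
time: 37.35
position: [0.5666, 0.1787, 0.0273]
ee_rot: [-0.002, -0.053, 0.999, -0.0]
contact_force: [0.5, 0.1, 0.1]
grip_width: 0.602
time: 38.27
position: [0.5689, 0.1792, 0.0352]
ee_rot: [0.0, -0.052, 0.999, 0.001]
contact_force: [0.4, 5.0, -6.0]
grip_width: 0.028
[0.5687694  0.17902294 0.03483718] [ 1.17291865  4.89992664 -4.698883  ] [ 1.61620480e-05 -5.24296063e-02  9.98623954e-01  1.15508551e-03]
330 [561.1 184.   16.6] 400 [557.6 216.6  17. ] 440 [555.9 235.5  16.3] 500 [554.4 265.8  12. ] 515 [552.9 271.7  14.2] 530 [551.8 278.2  15.4] tab 771 [546.5 176.5  63.9]
```

The hole is catching on the pin as before, so I apply the same fix: down, +1.5 mm in y, lift.

```bash
python3 -m inch '[[[0,1.5,-3,0,0,0],[0,1.5,-6,0,0,0],[0,1.5,-6,0,0,0],[0,1.5,-6,0,0,0],[0,1.5,-3,0,0,0],[0,1.5,0,0,0,0],[0,1.5,0,0,0,0],[0,1.5,0,0,0,0]]]' 1; python3 plate.py
```

```text
time: 38.98
position: [0.5688, 0.1792, 0.0346]
ee_rot: [-0.0, -0.052, 0.999, -0.0]
contact_force: [1.6, 1.7, -3.5]
grip_width: 0.03
[0.56877684 0.17922419 0.03446324] [ 0.50214991  1.41142855 -2.51897564] [-2.21361294e-04 -5.22438489e-02  9.98634269e-01 -3.57948399e-04]
330 [560.8 183.9  16.4] 400 [557.4 216.5  16.5] 440 [555.6 235.2  16. ] 500 [554.5 265.9  10.6] 515 [552.6 271.3  14. ] 530 [552.1 278.8  13.3] tab 750 [546.5 176.5  63.4]
```

```bash
python3 -m inch '[[[0,0,-3,0,0,0],[0,0,-3,0,0,0]]]' 1; python3 -m inch '[[[0,0.5,-7,0,0,0],[0,0.5,-7,0,0,0],[0,0.5,-7,0,0,0],[0,0.5,-7,0,0,0],[0,0.5,-7,0,0,0],[0,0.5,-7,0,0,0]]]' 0.6;  python3 plate.py; python3 -m inch '[[[0,0,0,0,0,0],[0,0,0,0,0,0],[0,0,0,0,0,0],[0,0,0,0,0,0],[0,0,0,0,0,0],[0,0,0,0,0,0],[0,0,0,0,0,0],[0,0,0,0,0,0]]]' 1; python3 plate.py; python3 -m inch '[[[0,0,3,0,0,0],[0,0,5,0,0,0],[0,0,5,0,0,0]]]' 1; python3 plate.py
```

```text
time: 39.2
position: [0.5692, 0.1789, 0.0318]
ee_rot: [0.0, -0.052, 0.999, -0.001]
contact_force: [2.1, -0.4, -1.9]
grip_width: 0.029
time: 39.7
position: [0.569, 0.18, 0.0251]
ee_rot: [0.0, -0.052, 0.999, 0.0]
contact_force: [-0.3, -0.5, 0.6]
grip_width: 0.396
[0.56902799 0.18004335 0.02518586] [-0.74486924  0.47004628 -0.19056971] [ 1.13845928e-04 -5.23761738e-02  9.98627420e-01  1.44056215e-05]
330 [558.9 184.3  12.5] 400 [555.3 215.7  13.3] 440 [553.4 233.7  13.4] 500 [540.8 245.9  42.7] 515 [549.4 266.7  14.6] 530 [549.1 274.1  13.4] tab 765 [544.4 175.8  60. ]
time: 40.42
position: [0.5693, 0.1799, 0.0253]
ee_rot: [0.0, -0.052, 0.999, -0.0]
contact_force: [0.6, -0.8, 2.8]
grip_width: 0.033
[0.56928625 0.17993523 0.02529045] [ 0.47205144 -1.20913509  2.31239751] [ 3.25510351e-04 -5.22737667e-02  9.98632733e-01 -1.05401975e-04]
330 [558.8 184.1  13.8] 400 [556.  215.9  12.5] 440 [553.8 233.7  13.2] 500 [541.2 245.9  42.6] 515 [550. 267.  14.] 530 [549.3 273.7  14. ] tab 777 [544.7 176.7  60. ]
time: 40.72
position: [0.5688, 0.1801, 0.0297]
ee_rot: [-0.0, -0.052, 0.999, 0.0]
contact_force: [1.4, 0.5, -4.7]
grip_width: 0.033
[0.56865332 0.17999924 0.02953444] [ 2.04846362 -0.34346781 -3.78387088] [-2.63791993e-04 -5.23667359e-02  9.98627885e-01 -5.85394576e-05]
330 [558.3 184.3  18.1] 400 [555.6 216.2  16.3] 440 [553.8 234.4  16. ] 500 [542.  248.1  43. ] 515 [552.9 272.8   8. ] 530 [549.9 276.   14.7] tab 804 [544.2 176.9  64.3]
```

It is free now (no side force), just sagging slightly. Lifting the rest and drawing out.

```bash
python3 -m inch '[[[0,0,4,0,0,0],[0,0,8,0,0,0],[0,0,10,0,0,0],[0,0,10,0,0,0]]]' 1; python3 plate.py
```

```text
time: 41.1
position: [0.5687, 0.1799, 0.0406]
ee_rot: [-0.0, -0.053, 0.999, -0.0]
contact_force: [1.0, 0.4, -3.7]
grip_width: 0.035
[0.56862678 0.17992068 0.04029499] [ 0.36173377 -1.04213499 -3.98982545] [-2.02624215e-04 -5.24461072e-02  9.98623732e-01 -7.86643518e-05]
330 [558.3 184.2  28.7] 400 [555.  215.7  28.7] 440 [553.2 233.8  28.3] 500 [550.6 261.   27.8] 515 [556.2 278.3   8.3] 530 [549.2 274.7  27.7] tab 791 [544.2 176.7  75.2]
```

```bash
python3 -m inch '[[[2,-15,0,0,0,0],[4,-35,0,0,0,0],[6,-55,0,0,0,0],[8,-75,0,0,0,0],[9,-90,0,0,0,0],[9,-90,10,0,0,0],[9,-90,40,0,0,0],[9,-90,75,0,0,0],[9,-90,100,0,0,0],[9,-90,100,0,0,0],[9,-90,100,0,0,0]]]' 1; python3 plate.py;  python3 -m inch '[[[-5,-14,0,0,0,-7],[-10,-28,0,0,0,-14],[-16,-43,0,0,0,-21],[-22,-57,0,0,0,-28],[-27,-71,0,0,0,-35],[-32,-86,0,0,0,-42],[-37,-100,0,0,0,-49],[-42,-114,0,0,0,-56],[-48,-130,0,0,0,-63],[-53,-145,0,0,0,-70],[-58,-160,0,0,0,-77],[-63,-175,0,0,0,-84],[-71,-199,0,0,0,-91],[-71,-199,0,0,0,-91],[-71,-199,0,0,0,-91],[-71,-199,-30,0,0,-91],[-71,-199,-60,0,0,-91],[-71,-199,-60,0,0,-91],[-71,-199,-60,0,0,-91]]]' 1; python3 - <<'E'
from h import *
c,z,K,R,t=cam("wrist");P=cloud(z,K,R,t)*1000
s=manip.state(); print(s["position"],s["ee_rot"])
m=(P[...,2]>42)&(P[...,2]<75)&(np.abs(P[...,0]-565)<90)&(np.abs(P[...,1]+104)<50); m[:,:330]=0
q=P[m]; print(m.sum(),cv2.minAreaRect(q[:,:2].astype(np.float32)),np.linalg.lstsq(np.c_[q[:,:2]-[560,-104],np.ones(len(q))],q[:,2],rcond=None)[0])
E
```

```text
time: 42.07
position: [0.5796, 0.0905, 0.1422]
ee_rot: [0.002, -0.053, 0.999, 0.0]
contact_force: [-0.4, -0.5, -4.3]
grip_width: 0.035
[0.57760599 0.09033822 0.14005213] [-0.61726743 -0.0346577  -3.72676045] [ 5.62670701e-05 -5.25439408e-02  9.98618609e-01  6.28701181e-05]
330 [569.2  94.7 130.6] 400 [566.5 126.6 128.9] 440 [564.4 144.5 129.4] 500 [561.8 172.  128.6] 515 [600.9 243.6   8.8] 530 [560.5 185.9 128.1] tab 809 [554.7  87.2 176.5]
time: 43.7
position: [0.5035, -0.1069, 0.0773]
ee_rot: [-0.004, 0.675, 0.738, -0.001]
contact_force: [0.2, -0.2, -2.9]
grip_width: 0.033
[ 0.50583216 -0.10782966  0.0792336 ] [-1.58041320e-03  6.75016111e-01  7.37801146e-01 -4.70841564e-04]
24800 ((560.6921997070312, -99.28546142578125), (103.81021881103516, 57.45552444458008), 5.07373571395874) [-2.50404603e-02 -3.58683117e-03  6.42936701e+01]
```

```bash
python3 -m inch '[[[0,-5,0,0,0,0],[0,-5,-20,0,0,0],[0,-5,-30,0,0,0],[0,-5,-30,0,0,0]]]' 1; python3 - <<'E'
from h import *
c,z,K,R,t=cam("wrist");P=cloud(z,K,R,t)*1000
m=(P[...,2]>25)&(P[...,2]<45)&(np.abs(P[...,0]-565)<90)&(np.abs(P[...,1]+104)<50); m[:,:330]=0
q=P[m]; print(m.sum(),cv2.minAreaRect(q[:,:2].astype(np.float32)),np.median(q[:,2]))
E
```

```text
time: 44.08
position: [0.5057, -0.1136, 0.049]
ee_rot: [-0.001, 0.676, 0.737, -0.001]
contact_force: [-0.6, 0.5, -4.4]
grip_width: 0.031
24705 ((562.7337646484375, -105.94308471679688), (103.27385711669922, 57.09512710571289), 5.05372428894043) 36.184709965583195
```

```bash
python3 -m inch '[[[0,1,-10,0,0,0],[0,1,-20,0,0,0],[0,1,-26,0,0,0],[0,1,-26,0,0,0],[0,1,-26,0,0,0]]]' 1; python3 -m inch '[[[0,0,0,0,0,0],[0,0,0,0,0,0],[0,0,0,0,0,0],[0,0,0,0,0,0],[0,0,0,0,0,0],[0,0,0,0,0,0],[0,0,30,0,0,0],[0,0,70,0,0,0],[0,0,110,0,0,0],[0,0,150,0,0,0],[0,0,190,0,0,0],[-20,0,200,0,0,0],[-60,0,200,0,0,0],[-100,0,200,0,0,0],[-100,0,200,0,0,0],[-100,0,200,0,0,0]]]' 0.5; python3 - <<'E'
from h import *
c,z,K,R,t=cam("top"); P=cloud(z,K,R,t)*1000; cv2.imwrite("pics/end.png",np.hstack([cv2.resize(c[140:330,80:500],None,fx=1.8,fy=1.8)]))
T=np.array([553.4,-30.9]); a=np.radians(5.05); A=np.array([[np.cos(a),np.sin(a)],[-np.sin(a),np.cos(a)]])
d=(P[...,:2]-T)@A.T
for y0,wd in ((74,10),(-74,16)):
    m=(np.abs(d[...,1]-y0)<wd)&(np.abs(d[...,0])<42); q=P[m]; print(y0,m.sum(),np.median(q[:,2]),np.linalg.lstsq(np.c_[q[:,:2]-q[:,:2].mean(0),np.ones(len(q))],q[:,2],rcond=None)[0])
    m=(P[...,2]>40)&(np.abs(d[...,1]-y0)<36)&(np.abs(d[...,0])<90); print("tab", d[m].mean(0),np.median(P[m][:,2]))
print(manip.state()["position"])
E
```

```text
time: 44.55
position: [0.5064, -0.1128, 0.0234]
ee_rot: [-0.001, 0.676, 0.737, -0.0]
contact_force: [0.4, 0.2, -3.3]
grip_width: 0.038
time: 45.88
position: [0.4048, -0.1125, 0.2238]
ee_rot: [-0.0, 0.676, 0.737, 0.0]
contact_force: [0.5, 0.0, -0.6]
grip_width: 0.501
74 211 6.5290503541116225 [-0.02238907  0.07180228  6.79783682]
tab [-53.82058499  73.59445627] 54.09036448015442
-74 340 7.2678725003875595 [-0.0203667   0.05443814  7.15394504]
tab [-59.64253171 -74.1678522 ] 54.9122150113024
[ 0.40663591 -0.1130348   0.22427158]
```

View pics/end.png

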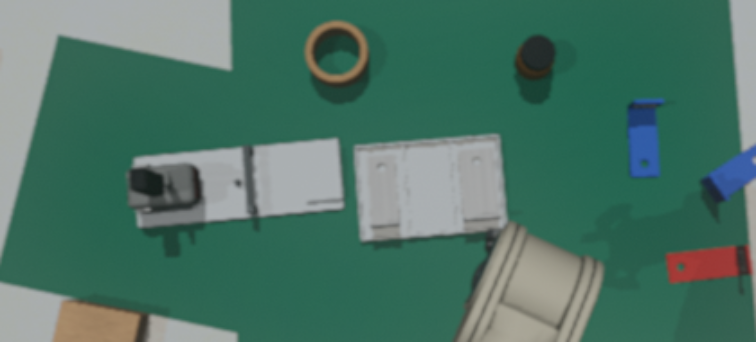

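The last view shows both brackets in the outer bays, at about (382,195) and (478,190). Tape, jar and carton look untouched. One numeric wrist check of the wide's flatness, then I hand in.

```bash
python3 - <<'E'
from h import *
c,z,K,R,t=cam("wrist"); P=cloud(z,K,R,t)*1000
T=np.array([553.4,-30.9]); a=np.radians(5.05); A=np.array([[np.cos(a),np.sin(a)],[-np.sin(a),np.cos(a)]]); d=(P[...,:2]-T)@A.T
for y0,wd in ((74,16),(-74,22)):
    m=(np.abs(d[...,1]-y0)<wd)&(np.abs(d[...,0])<45)&(P[...,2]<30); q=P[m]; 
    if m.sum()>50: print(y0,m.sum(),np.median(q[:,2]),np.linalg.lstsq(np.c_[q[:,:2]-q[:,:2].mean(0),np.ones(len(q))],q[:,2],rcond=None)[0][:2])
    m=(P[...,2]>50)&(P[...,2]<62)&(np.abs(d[...,1]-y0)<36)&(np.abs(d[...,0])<90); print("tab",m.sum(), d[m].mean(0),d[m].max(0),d[m].min(0))
n=np.load("top0.npz"); b=n["c"]; c2=cam("top")[0]
for nm,(u0,u1,v0,v1) in dict(tape=(245,290,148,192),jar=(362,394,155,190),carton=(105,165,302,348)).items(): print(nm,cv2.absdiff(b,c2)[v0:v1,u0:u1].mean())
E
```

```text
74 4351 9.703745814630143 [-0.01520346 -0.00199838]
tab 434 [-53.48273197  66.03173995] [-49.83875512  80.61884215] [-55.89153691  51.76357317]
-74 4236 9.685289498984423 [-0.01114819  0.00219352]
tab 571 [-55.45707932 -73.47917262] [-52.19140417 -46.45466144] [ -57.90393984 -102.5494356 ]
tape 0.6457912457912458
jar 0.7964285714285714
carton 2.4153381642512075
```

```bash
python3 -c "
from bench import manip; print(manip.job_done())"
```

```text
the job is handed in; nothing more can be done
None
```

The job is handed in at about 46 s of the 210 s allowed. Only the medium and wide brackets were present; no third grey bracket was in view. I seated each on the pin, squeezed the trigger home and let it go, then laid it flat in the tray. The medium went first, into the bay nearest the station. The wide went into the far bay, and the middle bay is empty.

**Last checks:**
- **Tray:** both plates read 9.7 mm at the top, against an expected 9 mm, with tilt under 0.02 rad. Their tabs and holes are inside the tray limits.
- **Trigger:** with the wide seated, the lever measured vertical when squeezed. It measured back at its free lean once let go.
- **Bystanders:** the top images before and after are nearly the same at the tape, jar and carton, so they do not appear to have moved.

**What went wrong or disagreed:**
- **First medium squeeze:** the hand was pushed up about 13 mm, and the opening read 0.29 instead of 0.40. I repeated the squeeze and measured the lever home.
- **Drawing out:** both brackets caught on the pin and tilted up to about 4° nose-down as I lifted them. I lowered each one, shifted the grip slightly and then drew it out level.
- **Wide pickup:** it slipped about 5° nose-down on the first lift, so I set it down and regripped.
- **Wide moved:** it was knocked aside during the run, so I found it again in the images before picking it up.
- **Top camera tilt:** its last reading gave slopes of 0.05–0.07. I took the closer wrist reading, under 0.02 rad, as the reliable one.

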